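Stir the nuts into the tumbling stones

TASK

Take the stirring stick out of the tumbler and, with it alone (no fingers in the pot), stir the nuts and stones in the metal pot at least two full turns anticlockwise seen from above, in circles well out from the pot's centre, with the stick's foot kept lightly pressed on the pot's floor, and go on until nuts and stones are mixed: at least one of each kind on either side of the line through the pot's handles. Spill nothing, do not shove the pot about or disturb the jar and the tape roll, and stand the stick back in the tumbler, foot down.

Things in the scene. Friction and masses are not known exactly. Their poses are not given: they have to be found in the camera images.
- pot: shallow round metal pot, loose, about 1 kg, 166 mm outside diameter at the rim, 55 mm high, walls 4 mm (inside radius 75 mm at the floor, 79 mm at the rim). Origin: centre of its underside; the inner floor is 5 mm above it. z up. Two loop handles stick out along its +y and -y axes to 114 mm from the centre, so its y axis is the line through the handles.
- cup: brown plastic tumbler, fixed to the table, 68 mm across at the mouth, 85 mm high, inside radius about 29 mm at the mouth and 20 mm at the floor. Origin: centre of its underside; inner floor 5 mm above it.
- stick: stirring stick, 200 mm, 110 g: 14 mm wooden rod, round-ended smooth steel foot (18 mm thick, lowest 35 mm, heavy), square black rubber grip 18x18 mm on the top 80 mm, flats facing its x and y axes. Origin: tip of the foot; z runs from foot to top. Starts leaning about 24 degrees in the tumbler, foot on its floor, top roughly towards the robot; its y axis is level, square to the lean.
- stick_foot (a point): the very end of the stick's steel foot (same point as the stick's origin)
- jar: white screw-top jar, loose bystander, 69 mm across, 95 mm high; origin under its centre
- tape: roll of masking tape, loose bystander, 84 mm across, 24 mm high; origin under its centre
- nut0: large light-alloy hex nut (one of five), 27.6 mm across corners, 16 mm thick, 25 g, loose in the pot; origin: centre of one flat face, the underside at the start, z along its axis. All five start on the pot's +x side of the line through the handles, lying flat in a single layer.
- stone0: round grey tumbling stone (one of five), a drum 25.6 mm across and 22 mm high, 20 g, loose in the pot; origin: centre of one flat face, the underside at the start, z along its axis. All five start on the pot's -x side, in a single layer.
- nut1: large light-alloy hex nut (one of five), 27.6 mm across corners, 16 mm thick, 25 g, loose in the pot; origin: centre of one flat face, the underside at the start, z along its axis. All five start on the pot's +x side of the line through the handles, lying flat in a single layer.
- stone1: round grey tumbling stone (one of five), a drum 25.6 mm across and 22 mm high, 20 g, loose in the pot; origin: centre of one flat face, the underside at the start, z along its axis. All five start on the pot's -x side, in a single layer.
- nut2: large light-alloy hex nut (one of five), 27.6 mm across corners, 16 mm thick, 25 g, loose in the pot; origin: centre of one flat face, the underside at the start, z along its axis. All five start on the pot's +x side of the line through the handles, lying flat in a single layer.
- stone2: round grey tumbling stone (one of five), a drum 25.6 mm across and 22 mm high, 20 g, loose in the pot; origin: centre of one flat face, the underside at the start, z along its axis. All five start on the pot's -x side, in a single layer.
- nut3: large light-alloy hex nut (one of five), 27.6 mm across corners, 16 mm thick, 25 g, loose in the pot; origin: centre of one flat face, the underside at the start, z along its axis. All five start on the pot's +x side of the line through the handles, lying flat in a single layer.
- stone3: round grey tumbling stone (one of five), a drum 25.6 mm across and 22 mm high, 20 g, loose in the pot; origin: centre of one flat face, the underside at the start, z along its axis. All five start on the pot's -x side, in a single layer.
- nut4: large light-alloy hex nut (one of five), 27.6 mm across corners, 16 mm thick, 25 g, loose in the pot; origin: centre of one flat face, the underside at the start, z along its axis. All five start on the pot's +x side of the line through the handles, lying flat in a single layer.
- stone4: round grey tumbling stone (one of five), a drum 25.6 mm across and 22 mm high, 20 g, loose in the pot; origin: centre of one flat face, the underside at the start, z along its axis. All five start on the pot's -x side, in a single layer.
Not all that is in view belongs to the job. What is shaped like the cup but blue or green is not meant.

How it is judged:
By the outcome, as a careful person would: the job done as asked, in the order asked, and still so for the second after the job is handed in, with the robot touching nothing.
It also fails if it takes over 72 s, if anything falls off the work surface, if the arm or the gripper's body presses on something with over 40 N, if the wrist force passes 120 N, or if a joint passes its speed limit or range.

ROBOT

A 7-joint arm with a two-finger parallel gripper is mounted at the origin on a cart in front of the work surface, level with it; the furniture and walls round the work are solid. World frame = base frame: x ahead of the robot, y to its left, z up, the work surface at z = 0. Lengths are in m, angles in rad, forces in N, time in s.
With the tool pointing down it reaches from about 0.4 to 0.9 m from the base axis. Payload 5.5 kg.
Tool frame: the origin (TCP) lies at the very end of the fingers, on their centre line; the grasp point (between the pads) lies 19 mm behind it; z points along the fingers, y is the line along which they close (so a half turn about z gives the same grasp; the last joint's range is limited). The gripper opens to 92 mm and grips with 3 to 60 N. Pads are 19 mm wide; open, the fingers measure 130 mm over their backs; the gripper's body (75 mm by 190 mm) begins 47 mm behind the grasp point.
Start: joints at [1.457, 0.501, -0.427, 1.55, 0.221, 1.138, -0.21], TCP at [0.239, -0.604, 0.227] pointing down, gripper open.
Joint ranges: [-2.88, 2.88], [-0.31, 2.03], [-1.54, 1.56], [0.2, 2.42], [-1.41, 4.55], [0.19, 2.02], [-2.57, 2.57]. Speed limits (rad/s): [2.57, 2.57, 3.14, 3.14, 3.14, 3.14, 3.14].

INTERFACE

Orientations are given as a unit quaternion [w, x, y, z].
In Python, from cell import r gives the robot as it stands.
- The arm moves only by the tool play_rows, never from a script. Its argument "steps" is a list of rows, each a list of 7 numbers: the shift along the world's x, y, z in cm, then the turn, a rotation vector about the world's x, y, z in degrees, then the finger opening in cm, from 0 to 9.18. A call has 1 to 20 rows; each row shifts and turns the commanded pose from where the row before left it; what a row does not reach is not made up. A row lasts 1/10 s, in which the tool goes at most 50 mm and 8.59 degrees, less where a joint would pass 70% of its speed; a pose out of reach is approached as far as the arm can. A call with a gripper value outside its range is refused whole. The fingers move at their own pace and stop on an object; "grip_force" is the grip in N (left out, the last holds). Time passes only in rows, so rows that do not move let the fingers close. It gives the time, the measured TCP pose, the force, the opening and the grip force at its end, in the units of the state.
- r.get_obs(): the state, without advancing time (a new reading comes with each control period).
- r.get_image(name): name is "scene" or "top" or "wrist"; returns (picture, depth): 384x512x3 uint8, red, green, blue; 384x512 float32, m along the optical axis (not along the pixel's ray), 0 where there is no reading.
- r.camera_model(name): a dict with "camera_matrix" (3x3 intrinsics, pixels), "pose" (4x4, takes a point from camera to world coordinates). Camera axes: x right, y up, looking along -z (the intrinsics and any distortion apply to the point x, -y, -z); pixel columns grow to the right and rows downward; lengths in m; the calibration is good to about 2 mm. The wrist camera is an equidistant fisheye: a pixel r from the principal point sees the ray r / f radians off the axis. A picture is of the moment at which its call begins: read the wrist's pose just before it. camera_model takes no time and is no camera call; for the wrist camera it gives the pose at the moment of the call.
- r.hand_in(): hands the job in; it is judged then, once.
The state is a dict: "time": time; "q": joint angles; "qd": joint speeds; "joint_torque": joint torques, N m; "tcp_pos": TCP position; "tcp_rot": TCP orientation; "force": force on the tool from outside, world axes, zero at the start; "wrist_torque": the same for the moment, N m; "opening": finger opening in m; "grip_force": force on a finger pad.
Only numpy, scipy, OpenCV 4.12 (cv2) and the standard library are available. Lean on these libraries where they do the work, as an engineer would, in place of code of your own. Each camera call takes 0.05 s, during which the arm holds its last target. There are 200 camera calls.

## Working session

There is one attempt and no reset: what is moved stays moved. The work goes in short steps, Python scripts to look and compute and a tool call to move; the robot and the scene stay as the last step left them, time stands still between calls to the robot, and variables do not carry over. Pictures are saved under pics/ and viewed, at most 10 in all, crops included, and the job is handed in when it is done.

Besides the shell and the picture viewer there is one more tool, called after "Request:" by a JSON object that holds its "op" and its "data". play_rows: Moves the arm, as the interface text tells. Its arguments: {"type":"object","properties":{"steps":{"type":"array","items":{"type":"array","items":{"type":"number"}}},"grip_force":{"type":"number"}},"required":["steps"]}

```bash
mkdir -p pics; ls; cat > h.py <<'E'
import numpy as np, cv2
from cell import r
def ray(m,u,v):
    K=np.array(m["camera_matrix"]);P=np.array(m["pose"])
    d=np.array([(u-K[0,2])/K[0,0],-(v-K[1,2])/K[1,1],-1.0])
    return P[:3,3],P[:3,:3]@d
def onz(m,u,v,z):
    o,d=ray(m,u,v); return o+d*(z-o[2])/d[2]
def dep(m,u,v,D):
    o,d=ray(m,u,v); return o+d*D[int(v),int(u)]
def proj(m,p):
    K=np.array(m["camera_matrix"]);P=np.array(m["pose"])
    c=P[:3,:3].T@(np.asarray(p)-P[:3,3]); return K[0,0]*c[0]/-c[2]+K[0,2],K[1,1]*-c[1]/-c[2]+K[1,2]
def grab(n,tag):
    im,D=r.get_image(n); m=r.camera_model(n); np.savez(f"{tag}.npz",im=im,D=D,K=m["camera_matrix"],P=m["pose"]); cv2.imwrite(f"pics/{tag}.png",im[:,:,::-1]); return im,D,m
def load(tag):
    z=np.load(f"{tag}.npz"); return z["im"],z["D"],dict(camera_matrix=z["K"],pose=z["P"])
E
python3 - <<'E'
from h import *
for n in("scene","top"):
    im,D,m=grab(n,n+"0"); print(n,m)
a=cv2.imread("pics/scene0.png");b=cv2.imread("pics/top0.png")
print(r.get_obs())
E
```

```text
pics
scene {'camera_matrix': array([[418.13211455,   0.        , 251.92353742],
       [  0.        , 418.13211455, 193.06912591],
       [  0.        ,   0.        ,   1.        ]]), 'pose': array([[ 0.6581489 ,  0.55362319, -0.5102366 ,  0.13876823],
       [-0.75272209,  0.46963431, -0.46136002, -0.45807425],
       [-0.01579499,  0.68770995,  0.72581371,  0.68084716],
       [ 0.        ,  0.        ,  0.        ,  1.        ]])}
top {'camera_matrix': array([[372.62074583,   0.        , 254.20543668],
       [  0.        , 372.62074583, 197.08009935],
       [  0.        ,   0.        ,   1.        ]]), 'pose': array([[ 0.01940861,  0.98634146, -0.16356598,  0.44753442],
       [-0.99931551,  0.01398447, -0.03424831, -0.03857601],
       [-0.03149314,  0.16411873,  0.98593774,  0.90229843],
       [ 0.        ,  0.        ,  0.        ,  1.        ]])}
{'time': 0.1, 'q': array([ 1.45721951,  0.50179502, -0.42679666,  1.55136611,  0.22080835,
        1.13829887, -0.21030514]), 'qd': array([-0.00273168, -0.00326413,  0.00224025, -0.00167169,  0.00063019,
        0.00119442, -0.00058483]), 'joint_torque': array([-1.17307800e-02, -5.67874467e+01, -5.83857045e+00, -2.79911703e+01,
       -6.89340429e-02,  2.40726303e-02,  6.05616447e-05]), 'tcp_pos': array([ 0.23886965, -0.60382009,  0.22574685]), 'tcp_rot': array([-8.94899520e-04,  9.82303052e-01,  1.87296270e-01, -1.41491399e-04]), 'force': array([0.19099132, 0.05442034, 0.16620289]), 'wrist_torque': array([-0.00218547,  0.01650262,  0.00284951]), 'grip_force': 0.0, 'opening': 0.09191669550707005}
```

View pics/scene0.png

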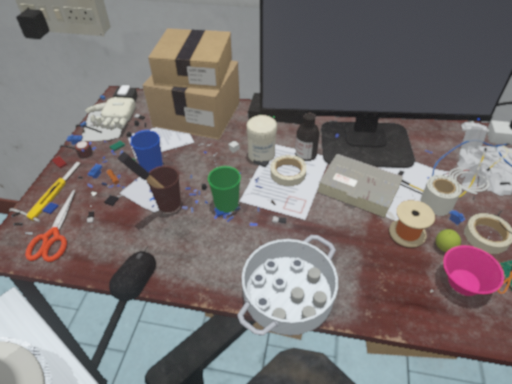

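View pics/top0.png

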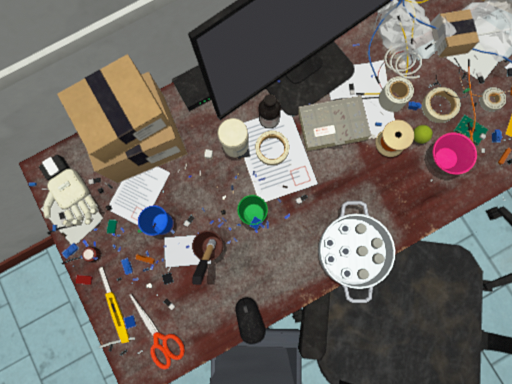

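The scene picture shows the brown tumbler at (165,190), with the stick's black grip end at (130,163) and the rod at (155,180). The blue cup is at (147,150), the green one at (225,190), and the pot at (290,285) with handles at (320,243) and (255,322). In the top view the brown cup is at (208,245), with the grip from about (207,255) to (198,280). The pot is at (357,250), the jar at (233,138) and the tape at (272,149).

Candidates for the cup: brown top (208,245), blue (154,221), green (253,210), pink bowl (455,153). For the stick: the black grip at top (202,268), the black marker-like stick at scene (147,220), and the chair arm at top (250,318). I choose the brown cup and the stick in it, and will check with a close crop.

```bash
python3 - <<'E'
from h import *
t,Dt,mt=load("top0"); s,Ds,ms=load("scene0")
c1=cv2.resize(t[215:300,165:250],(400,400),interpolation=cv2.INTER_CUBIC)
c2=cv2.resize(s[145:220,110:185],(400,400),interpolation=cv2.INTER_CUBIC)
cv2.imwrite("pics/crop1.png",np.hstack([c1,c2])[:,:,::-1])
for z in(0,.055,.085):
    print(z,onz(mt,208,245,z),onz(mt,357,250,z))
for uv in[(352,205),(360,300),(208,236),(202,268),(197,280),(320,250),(396,250),(357,214),(357,287),(233,138),(272,149)]: print(uv,dep(mt,*uv,Dt))
print(proj(mt,[0,0,0]),proj(mt,[.239,-.604,.227]),proj(ms,[.239,-.604,.227]))
hsv=cv2.cvtColor(t,cv2.COLOR_RGB2HSV)
# depth-derived points map: high things near cup
K=mt["camera_matrix"];P=mt["pose"];v,u=np.mgrid[0:384,0:512]
pts=np.stack([(u-K[0,2])/K[0,0]*Dt,-(v-K[1,2])/K[1,1]*Dt,-Dt],-1)@P[:3,:3].T+P[:3,3]
sub=pts[225:295,180:235]; zz=sub[...,2]
for i in range(0,70,4): print(225+i,np.round(zz[i,::4]*1000).astype(int))
E
```

```text
0 [0.47839853 0.10207157 0.        ] [ 0.47309753 -0.25434221  0.        ]
0.055 [0.47651719 0.09349833 0.055     ] [ 0.47153932 -0.24119009  0.055     ]
0.085 [0.47549101 0.08882202 0.085     ] [ 0.47068939 -0.2340162   0.085     ]
(352, 205) [ 5.81089851e-01 -2.45037076e-01  1.23934598e-04]
(360, 300) [ 0.36271015 -0.24649134  0.04860212]
(208, 236) [0.49867947 0.09928217 0.02328844]
(202, 268) [0.42775414 0.08769113 0.15706034]
(197, 280) [0.40621895 0.09086613 0.18855546]
(320, 250) [ 0.47027141 -0.16039658  0.04492357]
(396, 250) [ 0.47472935 -0.34515013  0.00266251]
(357, 214) [ 0.55261057 -0.24348168  0.05405615]
(357, 287) [ 0.390941   -0.23907097  0.05527097]
(233, 138) [0.71590727 0.03998388 0.0958519 ]
(272, 149) [ 0.71928243 -0.04944519  0.00231838]
(np.float64(245.629863273763), np.float64(465.4585712829055)) (np.float64(608.5268116703347), np.float64(394.50120688564766)) (np.float64(496.18401805586115), np.float64(627.1271327293301))
225 [-1  0  3 -2 -1 -2  4 -2 -1  0  0 -1 -2 -2]
229 [-3 -1  0 -4 -2 -2 -2  0 -2  0 -4  1 -1 -2]
233 [-1 -2  0 -2  0 84 72 63 71 85  0 -2  1 -2]
237 [ 1 -1 -1  1 83 59 36 16  1 20 83  1 -1 -3]
241 [ 1  0  1  1 69 38  6  2 23  2  4  0 -1 -2]
245 [ 0  2  5 83 57 28  6 39 37  0  2 -2 -1 -3]
249 [ 2 -2  2 84 63 25  2 63 51  8  3 -1 -2 -2]
253 [ 0  0  0 -1 73 39  6 81  2  3 83  0  2  1]
257 [  2   0   3   1   2  70 104  97   8  84   0   0  -1   0]
261 [ -1   1   0   2   0 127 129 105   1  -3  -1   0   1  -5]
265 [ -2   1   0   0   0 145 141  -3   1  -1   0   0  -2   1]
269 [ -1  -4  -1   1 161 160 154   1  -1   0   0  -2   0   0]
273 [ -1   2   0  -3 178 177 159   0  -3   0   0   0  -2  -3]
277 [ -3  -4   1  -1 188 190   0   1  -1   1  -2  -1  -4   0]
281 [ -1   1  -2 183 188 188   0  -3   0  -2  -1   0  -4   1]
285 [-1  3  1  1 -2 -1  1  1 -2  0 -1  2  1  0]
289 [-3  0  0  0 -1 -1  2 -1  0  0  0  0  1 -2]
293 [-2 -4  2  0 -2 -1 -3 -4 -1 -1 -2 -3  0 -2]
```

View pics/crop1.png

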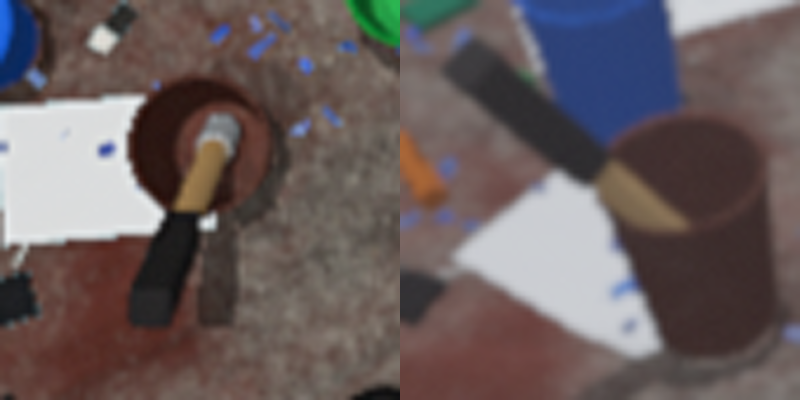

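The crop confirms it: black grip, wooden rod and steel foot in the brown tumbler, leaning towards the robot (-x). Next I measure the stick axis, the cup and the pot.

```bash
cat >> h.py <<'E'
def cloud(D,m):
    K=m["camera_matrix"];P=m["pose"];v,u=np.mgrid[0:384,0:512]
    return np.stack([(u-K[0,2])/K[0,0]*D,-(v-K[1,2])/K[1,1]*D,-D],-1)@P[:3,:3].T+P[:3,3]
def circ(p):
    A=np.c_[2*p[:,:2],np.ones(len(p))];x=np.linalg.lstsq(A,(p[:,:2]**2).sum(1),rcond=None)[0]
    return x[:2],np.sqrt(x[2]+x[:2]@x[:2])
E
python3 - <<'E'
from h import *
from scipy.spatial.transform import Rotation as R
for tag in("top0","scene0"):
    im,D,m=load(tag);C=cloud(D,m);ok=D>0
    def sel(c,rad,z0,z1,r0=0):
        d=np.hypot(C[...,0]-c[0],C[...,1]-c[1]);return ok&(d<rad)&(d>r0)&(C[...,2]>z0)&(C[...,2]<z1)
    gray=im.max(2).astype(int)
    cup=sel((.475,.09),.045,.079,.09)&(C[...,0]>.455); c,rad=circ(C[cup]);print(tag,"cup",c,rad,cup.sum())
    pot=sel((.47,-.24),.092,.049,.06); c,rad=circ(C[pot]);
    for _ in range(3):
        P=C[pot];d=np.hypot(*(P[:,:2]-c).T);c,rad=circ(P[abs(d-rad)<.006])
    print("pot",c,rad,pot.sum())
    han=sel(c,.125,.02,.07,.092);P=C[han][:,:2]-c
    for s in(1,-1):
        q=P[s*P[:,0]>0];q=q[np.hypot(*q.T)>.095]; print("handle",len(q),q.mean(0),np.degrees(np.arctan2(q.mean(0)[1],q.mean(0)[0])))
    st=sel((.43,.09),.06,.105,.25);P=C[st];mu=P.mean(0);u=np.linalg.svd(P-mu)[2][0];u*=np.sign(u[2]);print("stick",len(P),mu,u,np.degrees(np.arccos(u[2])),"top z",P[:,2].max(), "at z.15",mu+u*(.15-mu[2])/u[2])
    print("jar",circ(C[sel((.716,.04),.05,.088,.1)]))
E
```

```text
top0 cup [0.47713052 0.09121186] 0.030298562093432773 118
pot [ 0.47008617 -0.24183093] 0.08027314430901922 490
handle 119 [0.10508255 0.00197942] 1.0791425283236147
handle 120 [-0.1045014  -0.00243265] -178.6664736703661
stick 276 [0.42115513 0.09016952 0.16185674] [-0.47024069  0.02697773  0.88212578] 28.100132037923203 top z 0.19144946049085676 at z.15 [0.42747568 0.08980691 0.15      ]
jar (array([0.72856868, 0.04150932]), np.float64(0.0244993558721166))
scene0 cup [0.4745363  0.09220872] 0.03119028500480462 133
pot [ 0.46840302 -0.24137118] 0.08039011915052764 798
handle 159 [0.1045758 0.0020282] 1.111086388154715
handle 229 [-0.10531715 -0.00374093] -177.96567463784197
stick 367 [0.41677845 0.08658478 0.15598585] [-0.41193448  0.05629247  0.909473  ] 24.567374545590205 top z 0.18989847303987423 at z.15 [0.41948967 0.08621428 0.15      ]
jar (array([0.72623026, 0.04093548]), np.float64(0.024945570811770252))
```

Request:
{"op": "play_rows", "data": {"steps": [[1, 5, 1, 0, 0, 0, 9], [1, 5, 1, 0, 0, 0, 9], [2, 5, 1, 0, 0, -7, 9], [2, 5, 1, 0, 0, -7, 9], [2, 5, 1, 0, 0, -7, 9], [2, 5, 1, 0, 0, 0, 9], [2, 5, 1, 0, 0, 0, 9], [1, 5, 1, 0, 0, 0, 9], [1, 5, 0, 0, 0, 0, 9], [0, 5, 0, 0, 0, 0, 9], [0, 5, 0, 0, 0, 0, 9], [0, 5, 0, 0, 0, 0, 9], [0, 3, 0, 0, 0, 0, 9], [0, 3, 0, 0, 0, 0, 9], [0, 0, 0, 0, 0, 0, 9]]}}

```text
time: 1.6
tcp_pos: [0.3689, 0.031, 0.3013]
tcp_rot: [0.0, 1.0, 0.008, 0.0]
force: [-0.4, 0.3, -0.2]
opening: 0.0898
grip_force: 0.0
```

Request:
{"op": "play_rows", "data": {"steps": [[0, 3, 0, 0, 0, -8, 6], [0, 3, -1, -1, -8, 0, 6], [1, 0, -1, -1, -8, 0, 6], [1, 0, -1, -1, -8, 0, 6], [0, 0, 0, 0, 0, 0, 6], [0, 0, 0, 0, 0, 0, 6]]}}

```text
time: 2.2
tcp_pos: [0.377, 0.083, 0.2823]
tcp_rot: [0.017, 0.988, -0.066, 0.136]
force: [-0.1, 0.7, -0.5]
opening: 0.0603
grip_force: 0.0
```

```bash
python3 - <<'E'
from h import *
from scipy.spatial.transform import Rotation as R
o=r.get_obs();q=o["tcp_rot"];M=R.from_quat(q[[1,2,3,0]]).as_matrix();print(o["q"],o["tcp_pos"]);print(M)
im,D,m=grab("top","top1")
cv2.imwrite("pics/top1c.png",cv2.resize(im[180:330,130:280],(600,600),interpolation=cv2.INTER_CUBIC)[:,:,::-1])
E
```

```text
[ 0.4303279  -0.30590628 -0.69258405  2.25355048 -0.09757854  0.8792414
 -1.91425999] [0.37699738 0.08297019 0.28228966]
[[ 0.95454534 -0.13478454  0.2658502 ]
 [-0.1257843  -0.99076238 -0.05067753]
 [ 0.27022493  0.01493422 -0.96268139]]
```

View pics/top1c.png

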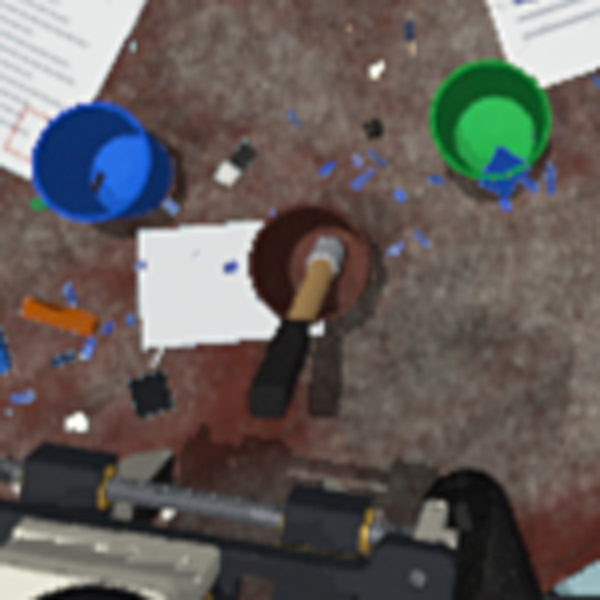

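The top view shows the gripper clear of the stick. The stick top is at crop (270,405) and the cup at (312,265), with the fingers at the bottom and about central.

Request:
{"op": "play_rows", "data": {"steps": [[1.4, 0.3, -3.8, 0, 0, 0, 6], [1.4, 0.3, -3.8, 0, 0, 0, 6], [0, 0, 0, -0.5, -4, 0, 6], [0, 0, 0, -0.5, -4, 0, 6], [0, 0, 0, 0, 0, 0, 6]]}}

```text
time: 2.75
tcp_pos: [0.4044, 0.0855, 0.2049]
tcp_rot: [0.022, 0.976, -0.07, 0.204]
force: [-0.2, -0.4, 0.5]
opening: 0.0602
grip_force: 0.0
```

```bash
python3 - <<'E'
from h import *
from scipy.spatial.transform import Rotation as R
o=r.get_obs();q=o["tcp_rot"];M=R.from_quat(q[[1,2,3,0]]).as_matrix();print(o["q"],o["tcp_pos"]);print(M)
# stick lateral offset: top cam, black grip pixels rows, y centre at axis height
im,D,m=load("top1");C=cloud(D,m)
for z0 in(.12,.14,.16,.175):
    s=(abs(C[...,2]-z0)<.008)&(abs(C[...,0]-.43)<.05)&(abs(C[...,1]-.09)<.04); p=C[s];print(z0,len(p),p[:,1].min(),p[:,1].max(),p[:,0].mean())
s=(C[...,2]>.03)&(C[...,2]<.07)&(abs(C[...,0]-.475)<.02)&(abs(C[...,1]-.087)<.015);print(C[s].mean(0))
E
```

```text
[ 0.52716162 -0.18889542 -0.91319191  2.40731203  0.15140804  0.5067288
 -2.23657025] [0.40440675 0.08549199 0.20485455]
[[ 0.90726497 -0.14487947  0.39481669]
 [-0.12699009 -0.98934328 -0.07122767]
 [ 0.40092867  0.01448456 -0.91599476]]
0.12 22 0.08275939258544068 0.09870240901296642 0.4397315153707703
0.14 39 0.08265799055992418 0.09927100785322829 0.4324919983597333
0.16 42 0.0827893447869554 0.10027403331588436 0.4234604235758718
0.175 53 0.08268061358936893 0.10149150007504976 0.415952026444329
[0.47279471 0.08916915 0.04810005]
```

Request:
{"op": "play_rows", "data": {"steps": [[0.6, 0.3, -1.6, 0, 0, 2, 6], [0.6, 0.2, -1.7, 0, 0, 0, 5], [0.6, 0, -1.7, 0, 0, 0, 5], [0.6, 0, -1.6, 0, 0, 0, 5], [0, 0, 0, 0, 0, 0, 5]]}}

```text
time: 3.25
tcp_pos: [0.4261, 0.0851, 0.1631]
tcp_rot: [0.013, 0.978, -0.052, 0.202]
force: [0.7, 1.3, 0.1]
opening: 0.0499
grip_force: 0.0
```

Request:
{"op": "play_rows", "data": {"steps": [[0, 0, 0, 0, 0, 0, 3], [0, 0, 0, 0, 0, 0, 1], [0, 0, 0, 0, 0, 0, 1], [0, 0, 0, 0, 0, 0, 1], [0, 0, 0, 0, 0, 0, 1], [0, 0, 0, 0, 0, 0, 1]], "grip_force": 35}}

```text
time: 3.85
tcp_pos: [0.4246, 0.0889, 0.1629]
tcp_rot: [0.012, 0.978, -0.048, 0.203]
force: [1.4, 0.9, 1.3]
opening: 0.0177
grip_force: 34.8
```

Grip closed on the very top, because the arm ran into a joint limit. I'll stand the stick upright in the cup, then slide the pads down it with a light grip.

Request:
{"op": "play_rows", "data": {"steps": [[-0.2, 0, 0.5, 0, 0, 0, 1], [-0.2, 0, 0.5, 0, 0, 0, 1], [1.4, 0.1, 0.6, 0.6, 6, 0, 1], [1.4, 0.1, 0.5, 0.6, 6, 0, 1], [1.4, 0.1, 0.4, 0.6, 6, 0, 1], [1.4, 0, 0.2, 0.6, 6, 0, 1], [0, 0, 0, 0, 0, 0, 1], [0, 0, 0, 0, 0, 0, 1]]}}

```text
time: 4.65
tcp_pos: [0.4756, 0.0916, 0.188]
tcp_rot: [0.001, 0.999, -0.049, -0.008]
force: [-0.7, 0.8, -1.8]
opening: 0.0173
grip_force: 34.9
```

```bash
python3 - <<'E'
from h import *
from scipy.spatial.transform import Rotation as R
o=r.get_obs();q=o["tcp_rot"];M=R.from_quat(q[[1,2,3,0]]).as_matrix();print(o["q"],o["tcp_pos"],o["force"]);print(M[:,2])
im,D,m=grab("scene","s2")
cv2.imwrite("pics/s2c.png",cv2.resize(im[70:230,80:240],(600,600),interpolation=cv2.INTER_CUBIC)[:,:,::-1])
E
```

```text
[ 0.50354354  0.34961166 -0.88409351  1.97198329  0.31859055  0.98206476
 -2.20463499] [0.47556176 0.09157524 0.18801629] [-0.68066619  0.80644163 -1.82525059]
[-1.56451936e-02 -8.86325931e-04 -9.99877214e-01]
```

View pics/s2c.png

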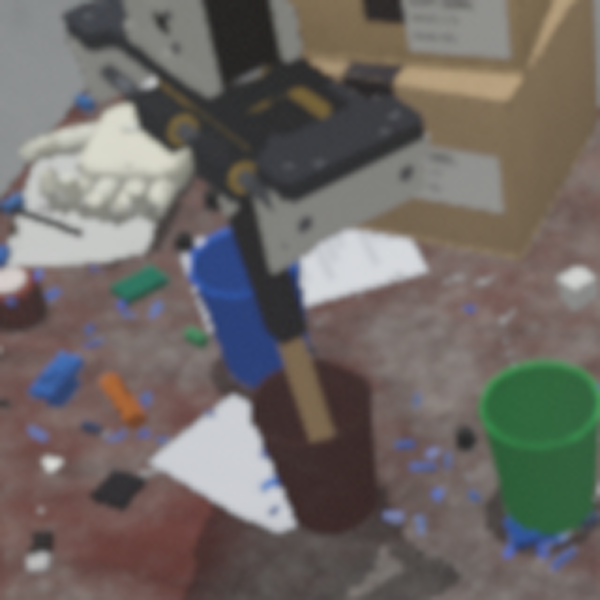

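The stick stands upright over the cup, grip held between the fingers at crop (270,290), rod entering the cup at (315,430). Now the slide.

Request:
{"op": "play_rows", "data": {"steps": [[0, 0, 0, 0, 0, 0, 1.6], [0, 0, 0, 0, 0, 0, 1.6], [0, 0, -0.4, 0, 0, 0, 1.6], [0, 0, -0.4, 0, 0, 0, 1.6], [0, 0, -0.4, 0, 0, 0, 1.6], [0, 0, -0.4, 0, 0, 0, 1.6], [0, 0, -0.4, 0, 0, 0, 1.6], [0, 0, -0.4, 0, 0, 0, 1.6], [0, 0, -0.4, 0, 0, 0, 1.6], [0, 0, -0.4, 0, 0, 0, 1.6], [0, 0, 0, 0, 0, 0, 1.6]], "grip_force": 3}}

```text
time: 5.8
tcp_pos: [0.4764, 0.0913, 0.1573]
tcp_rot: [0.002, 0.999, -0.049, -0.006]
force: [0.8, -0.2, 1.9]
opening: 0.0177
grip_force: 3.0
```

Request:
{"op": "play_rows", "data": {"steps": [[0, 0, -0.4, 0, 0, 0, 1.6], [0, 0, -0.4, 0, 0, 0, 1.6], [0, 0, 0, 0, 0, 0, 1.6], [0, 0, 0, 0, 0, 0, 1.6]]}}

```text
time: 6.2
tcp_pos: [0.4761, 0.0913, 0.1494]
tcp_rot: [0.002, 0.999, -0.049, -0.006]
force: [0.1, 0.7, 1.9]
opening: 0.0179
grip_force: 3.0
```

Request:
{"op": "play_rows", "data": {"steps": [[0, 0, 0, 0, 0, 0, 1], [0, 0, 0, 0, 0, 0, 1], [0, 0, 0, 0, 0, 0, 1], [0, 0, 0, 0, 0, 0, 1]], "grip_force": 40}}

```text
time: 6.6
tcp_pos: [0.476, 0.0915, 0.1494]
tcp_rot: [0.002, 0.999, -0.049, -0.006]
force: [-0.3, 1.2, 1.7]
opening: 0.0178
grip_force: 40.0
```

Request:
{"op": "play_rows", "data": {"steps": [[0, 0, 2, 0, 0, 0, 1], [0, 0, 4, 0, 0, 0, 1], [0, 0, 4, 0, 0, 0, 1], [0, 0, 4, 0, 0, 0, 1], [0, 0, 1, 0, 0, 0, 1], [0, 0, 0, 0, 0, 0, 1], [0, 0, 0, 0, 0, 0, 1]]}}

```text
time: 7.3
tcp_pos: [0.4751, 0.0906, 0.2979]
tcp_rot: [0.002, 0.999, -0.049, -0.007]
force: [-0.3, 0.0, -2.3]
opening: 0.0178
grip_force: 40.0
```

```bash
python3 - <<'E'
from h import *
o=r.get_obs();print(o["tcp_pos"],o["force"],o["opening"])
for n in("scene","top"):
    im,D,m=grab(n,n+"3");C=cloud(D,m);p=o["tcp_pos"]
    s=(D>0)&(np.hypot(C[...,0]-p[0],C[...,1]-p[1])<.035)&(C[...,2]>.092)&(C[...,2]<p[2]-.02)
    P=C[s];print(n,len(P),P[:,2].min(),P.mean(0))
    for z in np.arange(.10,p[2]-.02,.02):
        q=P[abs(P[:,2]-z)<.01]
        if len(q):print(round(z,3),len(q),q.mean(0))
E
```

```text
[0.4750844  0.09064663 0.29790495] [-0.31710721  0.04947549 -2.30420203] 0.0177589284600591
scene 458 0.15533339505703647 [0.4691339  0.08545495 0.2172508 ]
0.16 47 [0.47217565 0.08385498 0.16357831]
0.18 91 [0.47182509 0.08462355 0.18046561]
0.2 66 [0.47033011 0.08568693 0.20047562]
0.22 68 [0.46946315 0.08570275 0.21985997]
0.24 78 [0.46765673 0.08618719 0.23978079]
0.26 78 [0.46624661 0.0864348  0.2597625 ]
top 13 0.16400785128513862 [0.47571413 0.08071501 0.17175677]
0.16 6 [0.4765082  0.08113871 0.16699653]
0.18 7 [0.47503349 0.08035184 0.17583698]
```

```bash
python3 - <<'E'
from h import *
im,D,m=load("top3")
cv2.imwrite("pics/pot3.png",cv2.resize(im[205:300,310:405],(570,570),interpolation=cv2.INTER_CUBIC)[:,:,::-1])
C=cloud(D,m);c=np.array([.4693,-.2416])
d=np.hypot(C[...,0]-c[0],C[...,1]-c[1]);s=((d<.072)&(C[...,2]>.014)&(C[...,2]<.04)).astype(np.uint8)
s=cv2.morphologyEx(s,cv2.MORPH_OPEN,np.ones((3,3)))
n,l,st,ce=cv2.connectedComponentsWithStats(s)
for i in range(1,n):
    P=C[l==i];print(st[i][4],((ce[i]-[310,205])*6).astype(int),np.round(np.median(P,0)*1000-[469.3,-241.6,0]))
E
```

```text
92 [208 141] [52. 19. 20.]
96 [305 141] [ 52. -17.  26.]
91 [117 227] [18. 55. 20.]
99 [401 227] [ 20. -53.  26.]
95 [210 279] [-2. 20. 20.]
97 [313 276] [  1. -18.  26.]
98 [123 325] [-19.  53.  21.]
100 [409 321] [-16. -54.  26.]
100 [219 410] [-50.  17.  20.]
100 [318 414] [-51. -19.  26.]
```

View pics/pot3.png

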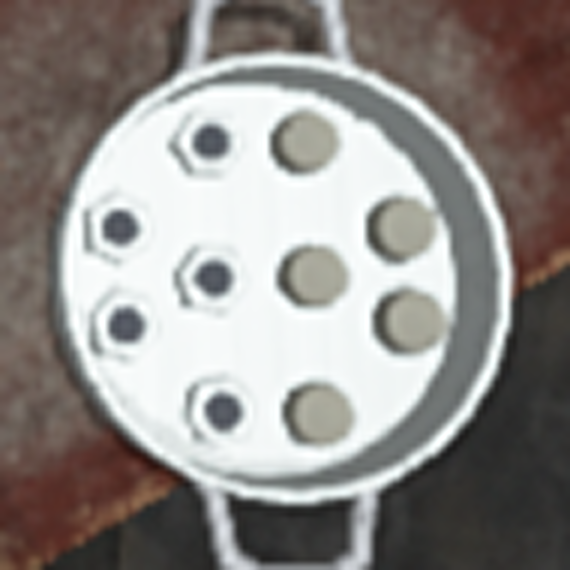

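The pot holds eight items in a ring at r≈55 mm (nuts left, stones right in the crop) plus two near the centre. There is a free entry spot at 45°, r≈40. I'll carry the stick there.

Request:
{"op": "play_rows", "data": {"steps": [[0.1, -1, 0, 0, 0, 0, 1], [0.2, -3, 0, 0, 0, 0, 1], [0.2, -4, 0, 0, 0, 0, 1], [0.2, -4, 0, 0, 0, 0, 1], [0.2, -4, 0, 0, 0, 0, 1], [0.2, -4, 0, 0, 0, 0, 1], [0.2, -4, 0, 0, 0, 0, 1], [0.2, -3, 0, 0, 0, 0, 1], [0.2, -2, 0, 0, 0, 0, 1], [0.2, -1.3, 0, 0, 0, 0, 1], [0, 0, -3, 0, 0, 0, 1], [0, 0, -2, 0, 0, 0, 1], [0, 0, -1, 0, 0, 0, 1], [0, 0, 0, 0, 0, 0, 1], [0, 0, 0, 0, 0, 0, 1], [0, 0, 0, 0, 0, 0, 1]]}}

```text
time: 9.0
tcp_pos: [0.496, -0.2116, 0.2406]
tcp_rot: [0.002, 0.999, -0.049, -0.005]
force: [-0.1, -0.1, -0.5]
opening: 0.0178
grip_force: 40.0
```

```bash
cat > foot.py <<'E'
from h import *
o=r.get_obs();print(o["tcp_pos"],o["force"],o["opening"])
for n in("scene","top"):
    im,D,m=grab(n,n+"4");C=cloud(D,m);p=o["tcp_pos"];cam=m["pose"][:3,3]
    s=(D>0)&(np.hypot(C[...,0]-p[0],C[...,1]-p[1])<.03)&(C[...,2]>.06)&(C[...,2]<p[2]-.02)
    P=C[s];
    h=cam[:2]-p[:2];h/=np.linalg.norm(h)
    print(n,len(P),P[:,2].min() if len(P) else 0)
    for z in np.arange(.10,p[2]-.02,.02):
        q=P[abs(P[:,2]-z)<.01]
        if len(q)>3:print(round(z,3),len(q),q.mean(0)-[*(h*.0085),0])
E
python3 foot.py
```

```text
[ 0.49595472 -0.21157664  0.24061272] [-0.10840475 -0.07373493 -0.5018666 ] 0.017824368172023618
scene 429 0.10087959678340597
0.1 31 [ 0.49890796 -0.21139643  0.10515956]
0.12 87 [ 0.49827983 -0.21124407  0.12112622]
0.14 68 [ 0.49794384 -0.21052236  0.13980427]
0.16 66 [ 0.4963252  -0.21058064  0.1603388 ]
0.18 68 [ 0.49444649 -0.20992983  0.17992161]
0.2 74 [ 0.49235151 -0.20952874  0.20031907]
0.22 35 [ 0.48985099 -0.20995481  0.21745289]
top 0 0
```

Request:
{"op": "play_rows", "data": {"steps": [[-0.2, -0.1, -1.5, 0, 0, 0, 1], [0, 0, -2.5, 0, 0, 0, 1], [0, 0, -2.5, 0, 0, 0, 1], [0, 0, -1.5, 0, 0, 0, 1], [0, 0, -0.5, 0, 0, 0, 1], [0, 0, 0, 0, 0, 0, 1], [0, 0, 0, 0, 0, 0, 1]]}}

```text
time: 9.8
tcp_pos: [0.4938, -0.2128, 0.1551]
tcp_rot: [0.002, 0.999, -0.049, -0.006]
force: [-0.3, 0.1, -1.5]
opening: 0.0176
grip_force: 40.0
```

Request:
{"op": "play_rows", "data": {"steps": [[0, 0, -0.2, 0, 0, 0, 1], [0, 0, -0.2, 0, 0, 0, 1], [0, 0, 0, 0, 0, 0, 1]]}}

```text
time: 10.1
tcp_pos: [0.4931, -0.2128, 0.1506]
tcp_rot: [0.002, 0.999, -0.049, -0.006]
force: [0.4, 0.6, -0.3]
opening: 0.0179
grip_force: 40.0
```

Request:
{"op": "play_rows", "data": {"steps": [[0, 0, -0.1, 0, 0, 0, 1], [0, 0, -0.1, 0, 0, 0, 1], [0, 0, 0, 0, 0, 0, 1]]}}

```text
time: 10.4
tcp_pos: [0.4936, -0.2128, 0.1496]
tcp_rot: [0.002, 0.999, -0.049, -0.006]
force: [-2.4, 0.4, 7.8]
opening: 0.018
grip_force: 40.0
```

```bash
python3 -c "
from h import *
o=r.get_obs();print(o['tcp_pos'],o['force'],o['wrist_torque'])"
```

```text
[ 0.49357465 -0.21284925  0.14959761] [-2.4358575   0.38175062  7.76884999] [0.22584868 0.73558597 0.01217881]
```

Contact with the pot floor is about 9 N, so I'll ease it to a light press and start stirring. I need the circle's step numbers first.

```bash
cat > circ.py <<'E'
import numpy as np,sys
# args: a0(deg) r0(mm) r1(mm) nrows dang
a0,r0,r1,n,da=map(float,sys.argv[1:6]);n=int(n)
a=np.radians(a0+da*np.arange(n+1));rr=np.clip(r0+(r1-r0)*np.arange(n+1)/8,min(r0,r1),max(r0,r1))
p=np.round(np.c_[rr*np.cos(a),rr*np.sin(a)]/10,1 if len(sys.argv)<7 else 2)
print([[round(x,2),round(y,2)] for x,y in np.diff(p,axis=0)])
E
python3 circ.py 46 40 50 20 9; python3 circ.py 226 50 50 20 9
```

```text
[[np.float64(-0.4), np.float64(0.5)], [np.float64(-0.5), np.float64(0.4)], [np.float64(-0.6), np.float64(0.4)], [np.float64(-0.7), np.float64(0.3)], [np.float64(-0.7), np.float64(0.1)], [np.float64(-0.7), np.float64(0.1)], [np.float64(-0.8), np.float64(-0.1)], [np.float64(-0.7), np.float64(-0.2)], [np.float64(-0.7), np.float64(-0.4)], [np.float64(-0.6), np.float64(-0.5)], [np.float64(-0.5), np.float64(-0.6)], [np.float64(-0.4), np.float64(-0.7)], [np.float64(-0.3), np.float64(-0.7)], [np.float64(-0.2), np.float64(-0.8)], [np.float64(0.0), np.float64(-0.8)], [np.float64(0.1), np.float64(-0.8)], [np.float64(0.2), np.float64(-0.7)], [np.float64(0.3), np.float64(-0.7)], [np.float64(0.4), np.float64(-0.7)], [np.float64(0.5), np.float64(-0.6)]]
[[np.float64(0.6), np.float64(-0.5)], [np.float64(0.7), np.float64(-0.4)], [np.float64(0.7), np.float64(-0.3)], [np.float64(0.8), np.float64(-0.2)], [np.float64(0.8), np.float64(0.0)], [np.float64(0.8), np.float64(0.1)], [np.float64(0.7), np.float64(0.2)], [np.float64(0.7), np.float64(0.3)], [np.float64(0.7), np.float64(0.4)], [np.float64(0.6), np.float64(0.5)], [np.float64(0.5), np.float64(0.6)], [np.float64(0.4), np.float64(0.7)], [np.float64(0.3), np.float64(0.7)], [np.float64(0.2), np.float64(0.8)], [np.float64(0.0), np.float64(0.8)], [np.float64(-0.1), np.float64(0.8)], [np.float64(-0.2), np.float64(0.7)], [np.float64(-0.3), np.float64(0.7)], [np.float64(-0.4), np.float64(0.7)], [np.float64(-0.5), np.float64(0.6)]]
```

First quarter turn, then check the force.

Request:
{"op": "play_rows", "data": {"steps": [[-0.4, 0.5, 0.05, 0, 0, 0, 1], [-0.5, 0.4, 0, 0, 0, 0, 1], [-0.6, 0.4, 0, 0, 0, 0, 1], [-0.7, 0.3, 0, 0, 0, 0, 1], [-0.7, 0.1, 0, 0, 0, 0, 1], [-0.7, 0.1, 0, 0, 0, 0, 1], [-0.8, -0.1, 0, 0, 0, 0, 1], [-0.7, -0.2, 0, 0, 0, 0, 1], [-0.7, -0.4, 0, 0, 0, 0, 1], [-0.6, -0.5, 0, 0, 0, 0, 1]]}}

```text
time: 11.4
tcp_pos: [0.4299, -0.2077, 0.1495]
tcp_rot: [0.003, 0.999, -0.049, -0.004]
force: [3.9, -1.9, 4.5]
opening: 0.0178
grip_force: 40.0
```

```bash
cat > chk.py <<'E'
from h import *
import sys
o=r.get_obs();print(o["time"],o["tcp_pos"],o["force"])
for n in("scene","top"):
    im,D,m=grab(n,n+sys.argv[1]);C=cloud(D,m);c=np.array([.469,-.2416]);rad=.08
    d=np.hypot(C[...,0]-c[0],C[...,1]-c[1]);s=(D>0)&(d<.092)&(d>.066)&(C[...,2]>.049)&(C[...,2]<.06);P=C[s]
    for _ in range(4):
        e=np.hypot(*(P[:,:2]-c).T);c,rad=circ(P[abs(e-rad)<.006])
    print(n,"pot",c,rad,len(P))
    d=np.hypot(C[...,0]-c[0],C[...,1]-c[1]);hd=(D>0)&(d<.125)&(d>.095)&(C[...,2]>.02)&(C[...,2]<.07)
    for sg in(1,-1):
        q=C[hd&(sg*(C[...,0]-c[0])>0)][:,:2]-c
        if len(q):q=q.mean(0);print(" handle",np.degrees(np.arctan2(sg*q[1],sg*q[0])))
E
python3 chk.py 5
```

```text
11.4 [ 0.42994593 -0.20774495  0.14951729] [ 3.91368876 -1.89847854  4.4890866 ]
scene pot [ 0.46363839 -0.23795219] 0.08033636930362399 607
 handle -7.061763596292206
 handle 4.241239439390341
top pot [ 0.46564889 -0.23835204] 0.08011480426943669 172
 handle 3.379281494015859
 handle 1.9041916105383387
```

```bash
python3 - <<'E'
from h import *
im,D,m=load("scene5");im2,_,_=load("top5")
a=cv2.resize(im[230:340,230:350],(480,440),interpolation=cv2.INTER_CUBIC);b=cv2.resize(im2[205:315,315:395],(320,440),interpolation=cv2.INTER_CUBIC)
cv2.imwrite("pics/p5.png",np.hstack([a,b])[:,:,::-1])
E
```

```text
(no output)
```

View pics/p5.png

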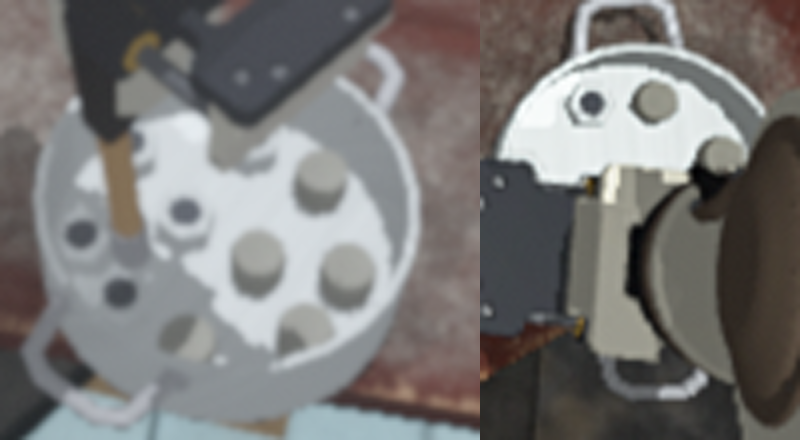

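The stick passes between two nuts at the left wall, and at r≈44 it wedges nuts against the wall: the pot has crept about 5 mm. I'll go inward to r≈36, where it can't wedge, sweep round to the gap at 45°, then move out to r≈54 so the push is tangential.

```bash
cat > path.py <<'E'
import numpy as np,sys
# start x y (mm, foot rel. centre) then list of angle:radius waypoints, step deg
x,y,step=map(float,sys.argv[1:4]);w=[tuple(map(float,s.split(":"))) for s in sys.argv[4:]]
a=np.arange(w[0][0],w[-1][0]+.1,step);rr=np.interp(a,*zip(*w));a=np.radians(a)
p=np.round(np.r_[[[x,y]],np.c_[rr*np.cos(a),rr*np.sin(a)]]/10,1)
d=np.round(np.diff(p,axis=0),1).tolist();print(len(d));print([[*e,0,0,0,0,1] for e in d])
E
python3 path.py -31.2 30.4 10 145:37 160:36 360:36 390:38 410:50
```

```text
27
[[0.1, -0.9, 0, 0, 0, 0, 1], [-0.3, -0.6, 0, 0, 0, 0, 1], [-0.2, -0.6, 0, 0, 0, 0, 1], [-0.1, -0.6, 0, 0, 0, 0, 1], [0.0, -0.6, 0, 0, 0, 0, 1], [0.1, -0.6, 0, 0, 0, 0, 1], [0.2, -0.6, 0, 0, 0, 0, 1], [0.4, -0.6, 0, 0, 0, 0, 1], [0.4, -0.4, 0, 0, 0, 0, 1], [0.4, -0.4, 0, 0, 0, 0, 1], [0.6, -0.4, 0, 0, 0, 0, 1], [0.6, -0.2, 0, 0, 0, 0, 1], [0.6, -0.1, 0, 0, 0, 0, 1], [0.6, 0.0, 0, 0, 0, 0, 1], [0.6, 0.1, 0, 0, 0, 0, 1], [0.6, 0.2, 0, 0, 0, 0, 1], [0.6, 0.4, 0, 0, 0, 0, 1], [0.4, 0.4, 0, 0, 0, 0, 1], [0.4, 0.4, 0, 0, 0, 0, 1], [0.4, 0.6, 0, 0, 0, 0, 1], [0.2, 0.6, 0, 0, 0, 0, 1], [0.1, 0.6, 0, 0, 0, 0, 1], [0.0, 0.6, 0, 0, 0, 0, 1], [0.0, 0.7, 0, 0, 0, 0, 1], [-0.2, 0.6, 0, 0, 0, 0, 1], [0.0, 0.8, 0, 0, 0, 0, 1], [-0.1, 0.9, 0, 0, 0, 0, 1]]
```

Request:
{"op": "play_rows", "data": {"steps": [[0.2, -0.6, 0, 0, 0, 0, 1], [-0.1, -0.3, 0, 0, 0, 0, 1], [-0.3, -0.6, 0, 0, 0, 0, 1], [-0.2, -0.6, 0, 0, 0, 0, 1], [-0.1, -0.6, 0, 0, 0, 0, 1], [0, -0.6, 0, 0, 0, 0, 1], [0.1, -0.6, 0, 0, 0, 0, 1], [0.2, -0.6, 0, 0, 0, 0, 1], [0.4, -0.6, 0, 0, 0, 0, 1]]}}

```text
time: 12.4
tcp_pos: [0.4298, -0.2531, 0.1493]
tcp_rot: [-0.001, 0.999, -0.049, -0.008]
force: [-3.8, 8.5, 21.1]
opening: 0.0181
grip_force: 40.2
```

```bash
python3 chk.py 6
```

```text
12.4 [ 0.42975872 -0.25313439  0.14926482] [-3.79539893  8.46031201 21.06053823]
scene pot [ 0.46362236 -0.23793077] 0.08034933115309517 573
 handle -1.2449795298686983
 handle 4.117129516710519
top pot [ 0.46531769 -0.23837435] 0.08037701171007902 331
 handle 3.365894747148127
 handle 3.1395143770340437
```

Request:
{"op": "play_rows", "data": {"steps": [[0, 0, 0.1, 0, 0, 0, 1], [0, 0, 0, 0, 0, 0, 1]]}}

```text
time: 12.7
tcp_pos: [0.4299, -0.2566, 0.1496]
tcp_rot: [0.001, 0.999, -0.049, -0.007]
force: [0.3, 1.0, 4.9]
opening: 0.0178
grip_force: 40.0
```

```bash
python3 - <<'E'
from h import *
o=r.get_obs();print(o["tcp_pos"],o["force"],o["wrist_torque"],o["tcp_rot"])
im,D,m=load("scene6");C=cloud(D,m);p=np.array([.4298,-.2531,.1493])
h=m["pose"][:2,3]-p[:2];h/=np.linalg.norm(h)
s=(D>0)&(np.hypot(C[...,0]-p[0],C[...,1]-p[1])<.03)&(C[...,2]>.02)&(C[...,2]<p[2]-.01);P=C[s]
for z in np.arange(.02,.14,.02):
    q=P[abs(P[:,2]-z)<.01]
    if len(q)>3:print(round(z,3),len(q),q.mean(0)-[*(h*.0085),0])
cv2.imwrite("pics/p6.png",cv2.resize(im[230:340,230:350],(600,550),interpolation=cv2.INTER_CUBIC)[:,:,::-1])
E
```

```text
[ 0.42990686 -0.25658613  0.14956357] [0.27927249 1.01813321 4.88424643] [ 0.37912584  0.02811262 -0.01102018] [ 0.00100293  0.99877034 -0.04903156 -0.00725942]
0.02 187 [ 0.4300573  -0.2528475   0.02508474]
0.04 62 [ 0.43128009 -0.24981013  0.03878512]
0.06 45 [ 0.42963286 -0.25010171  0.05937114]
0.08 45 [ 0.42832265 -0.25031131  0.07988221]
0.1 53 [ 0.42675942 -0.25000602  0.09972897]
0.12 48 [ 0.42479856 -0.25028447  0.12020445]
```

View pics/p6.png

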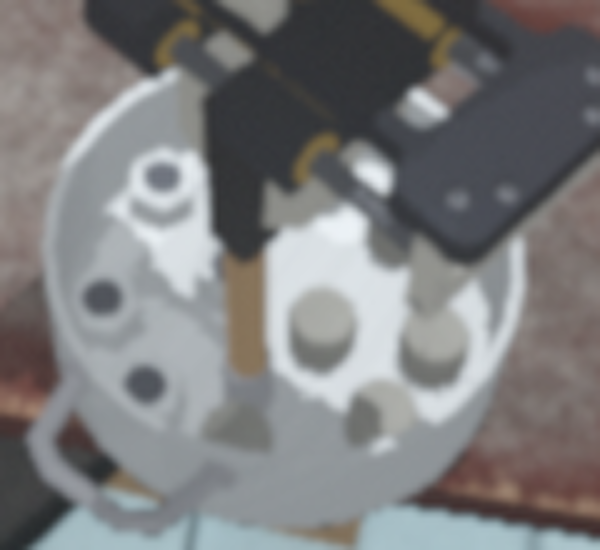

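The stick is at scene crop (245,385), just past a stone at (240,425). Nuts are at the left and stones at the right. Continuing at the small radius to the gap.

Request:
{"op": "play_rows", "data": {"steps": [[0.3, -0.4, 0, 0, 0, 0, 1], [0.4, -0.4, 0, 0, 0, 0, 1], [0.4, -0.4, 0, 0, 0, 0, 1], [0.6, -0.4, 0, 0, 0, 0, 1], [0.6, -0.2, 0, 0, 0, 0, 1], [0.6, -0.1, 0, 0, 0, 0, 1], [0.6, 0, 0, 0, 0, 0, 1]]}}

```text
time: 13.4
tcp_pos: [0.4626, -0.2763, 0.1494]
tcp_rot: [0.001, 0.999, -0.049, -0.01]
force: [-5.3, 0.5, 11.4]
opening: 0.0175
grip_force: 40.0
```

Request:
{"op": "play_rows", "data": {"steps": [[0.6, 0.1, 0, 0, 0, 0, 1], [0.6, 0.2, 0, 0, 0, 0, 1], [0.6, 0.4, 0, 0, 0, 0, 1], [0.4, 0.4, 0, 0, 0, 0, 1], [0.4, 0.4, 0, 0, 0, 0, 1], [0.4, 0.6, 0, 0, 0, 0, 1], [0.2, 0.6, 0, 0, 0, 0, 1], [0.1, 0.6, 0, 0, 0, 0, 1], [0, 0.6, 0, 0, 0, 0, 1]]}}

```text
time: 14.3
tcp_pos: [0.4987, -0.2374, 0.1497]
tcp_rot: [0.002, 0.999, -0.049, -0.007]
force: [0.1, -2.1, 3.9]
opening: 0.0178
grip_force: 40.0
```

```bash
python3 chk.py 7; python3 - <<'E'
from h import *
im,D,m=load("scene7")
cv2.imwrite("pics/p7.png",cv2.resize(im[230:340,230:350],(600,550),interpolation=cv2.INTER_CUBIC)[:,:,::-1])
E
```

```text
14.3 [ 0.49867773 -0.23738891  0.14967285] [ 0.06085315 -2.11448052  3.88369605]
scene pot [ 0.46366309 -0.23789104] 0.08037886707395878 785
 handle -2.2191018087515553
 handle 4.164175118358398
top pot [ 0.46554892 -0.23835026] 0.08043640560956458 287
 handle 2.050827521487435
 handle 3.036085506333668
```

View pics/p7.png

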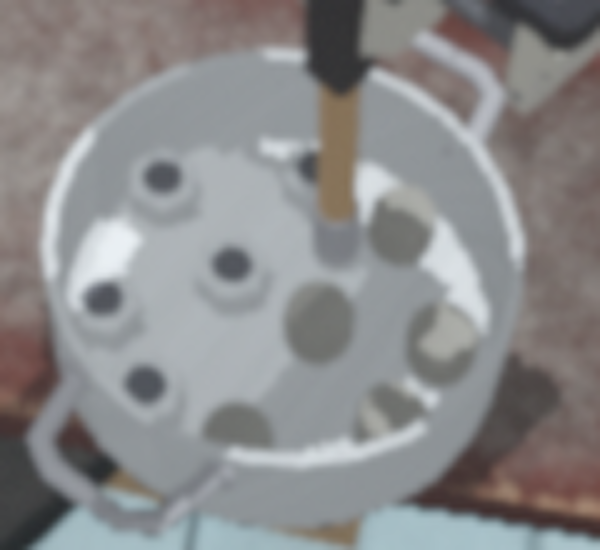

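```bash
python3 - <<'E'
from h import *
im,D,m=load("scene7");c=np.array([.4645,-.238])
for k,L,z in(("N",[(162,178),(312,165),(232,265),(103,297),(145,383)],.021),("S",[(400,228),(320,322),(442,345),(392,410),(238,428)],.027)):
    for u,v in L:
        p=onz(m,230+u/5,230+v/5,z)[:2]-c;print(k,np.round(p*1000),round(np.hypot(*p)*1000),round(np.degrees(np.arctan2(p[1],p[0]))))
E
python3 path.py 36.5 1 8 10:38 26:39 50:54 180:54 200:54
```

```text
N [10. 62.] 63 80
N [51. 23.] 56 24
N [-2. 19.] 19 95
N [-42.  45.] 62 133
N [-58.  12.] 59 168
S [ 47. -20.] 51 -23
S [ -2. -21.] 21 -96
S [ 18. -59.] 61 -73
S [-13. -60.] 61 -102
S [-52. -25.] 58 -155
24
[[0.1, 0.6, 0, 0, 0, 0, 1], [0.0, 0.5, 0, 0, 0, 0, 1], [-0.2, 0.5, 0, 0, 0, 0, 1], [0.1, 0.8, 0, 0, 0, 0, 1], [0.0, 0.8, 0, 0, 0, 0, 1], [-0.1, 0.8, 0, 0, 0, 0, 1], [-0.6, 0.5, 0, 0, 0, 0, 1], [-0.7, 0.3, 0, 0, 0, 0, 1], [-0.7, 0.3, 0, 0, 0, 0, 1], [-0.7, 0.1, 0, 0, 0, 0, 1], [-0.8, 0.1, 0, 0, 0, 0, 1], [-0.8, -0.1, 0, 0, 0, 0, 1], [-0.7, -0.1, 0, 0, 0, 0, 1], [-0.7, -0.3, 0, 0, 0, 0, 1], [-0.7, -0.3, 0, 0, 0, 0, 1], [-0.6, -0.5, 0, 0, 0, 0, 1], [-0.5, -0.5, 0, 0, 0, 0, 1], [-0.5, -0.6, 0, 0, 0, 0, 1], [-0.4, -0.6, 0, 0, 0, 0, 1], [-0.2, -0.7, 0, 0, 0, 0, 1], [-0.2, -0.8, 0, 0, 0, 0, 1], [-0.1, -0.7, 0, 0, 0, 0, 1], [0.0, -0.8, 0, 0, 0, 0, 1], [0.2, -0.7, 0, 0, 0, 0, 1]]
```

Pot steady. Positions fit: one nut at 24°, the next at 80°, so there is a wide gap at about 50°. Moving out there and pushing tangentially.

Request:
{"op": "play_rows", "data": {"steps": [[-0.4, 0.4, 0, 0, 0, 0, 1], [-0.2, 0.6, 0, 0, 0, 0, 1], [0, 0.6, 0, 0, 0, 0, 1], [0, 0.6, 0, 0, 0, 0, 1], [0.1, 0.7, 0, 0, 0, 0, 1], [0.1, 0.7, 0, 0, 0, 0, 1], [0, 0.6, 0, 0, 0, 0, 1], [-0.4, 0.3, 0, 0, 0, 0, 1], [-0.7, 0.3, 0, 0, 0, 0, 1], [-0.7, 0.3, 0, 0, 0, 0, 1], [-0.7, 0.1, 0, 0, 0, 0, 1], [-0.8, 0.1, 0, 0, 0, 0, 1]]}}

```text
time: 15.6
tcp_pos: [0.4616, -0.185, 0.1499]
tcp_rot: [0.002, 0.999, -0.049, -0.006]
force: [3.4, -1.5, -0.9]
opening: 0.0176
grip_force: 40.0
```

```bash
python3 chk.py 8
```

```text
15.6 [ 0.46156021 -0.18497295  0.14992298] [ 3.38227883 -1.51886396 -0.85239   ]
scene pot [ 0.46369282 -0.23784498] 0.08035675367646808 757
 handle 3.053812195154723
 handle 4.311921831264232
top pot [ 0.46529546 -0.23800528] 0.08016658774233204 154
 handle 6.378374647645985
 handle -3.1722168470454775
```

Request:
{"op": "play_rows", "data": {"steps": [[-0.8, -0.1, -0.05, 0, 0, 0, 1], [-0.7, -0.1, 0, 0, 0, 0, 1], [-0.7, -0.3, 0, 0, 0, 0, 1], [-0.7, -0.3, 0, 0, 0, 0, 1], [-0.6, -0.5, 0, 0, 0, 0, 1]]}}

```text
time: 16.2
tcp_pos: [0.427, -0.1978, 0.1496]
tcp_rot: [0.002, 0.999, -0.049, -0.006]
force: [4.0, 1.1, 2.9]
opening: 0.0175
grip_force: 40.0
```

```bash
python3 chk.py 9
```

```text
16.2 [ 0.42704188 -0.19781147  0.14964644] [3.95217635 1.11645071 2.91307212]
scene pot [ 0.46148415 -0.23791411] 0.08035186318511979 616
 handle -2.8990332694821497
 handle 5.535189420515466
top pot [ 0.46377031 -0.23822476] 0.07985947703643463 162
 handle 4.696848897964335
 handle 1.126205738521325
```

Request:
{"op": "play_rows", "data": {"steps": [[-0.5, -0.5, 0, 0, 0, 0, 1], [-0.5, -0.6, 0, 0, 0, 0, 1], [-0.4, -0.6, 0, 0, 0, 0, 1], [-0.2, -0.7, 0, 0, 0, 0, 1], [-0.1, -0.8, 0, 0, 0, 0, 1], [-0.1, -0.7, 0, 0, 0, 0, 1], [0.1, -0.8, 0, 0, 0, 0, 1]]}}

```text
time: 17.0
tcp_pos: [0.4092, -0.2431, 0.1494]
tcp_rot: [0.0, 0.999, -0.049, -0.007]
force: [1.6, 9.3, 10.5]
opening: 0.0178
grip_force: 40.3
```

```bash
python3 chk.py 10; python3 - <<'E'
from h import *
im,D,m=load("scene10")
cv2.imwrite("pics/p10.png",cv2.resize(im[230:340,230:350],(600,550),interpolation=cv2.INTER_CUBIC)[:,:,::-1])
E
```

```text
17.0 [ 0.40918749 -0.24305225  0.14938338] [ 1.63784538  9.29512682 10.46074964]
scene pot [ 0.46071289 -0.23851357] 0.08027940825048249 546
 handle 3.8288694174486233
 handle 6.081252380788353
top pot [ 0.46242307 -0.23909344] 0.08036344323841726 304
 handle 5.559753723022348
 handle -0.6280571551591944
```

```bash
python3 path.py -49.5 -4 8 194:52 400:52
```

```text
26
[[0.0, -0.9, 0, 0, 0, 0, 1], [0.2, -0.6, 0, 0, 0, 0, 1], [0.3, -0.7, 0, 0, 0, 0, 1], [0.4, -0.6, 0, 0, 0, 0, 1], [0.5, -0.5, 0, 0, 0, 0, 1], [0.5, -0.5, 0, 0, 0, 0, 1], [0.7, -0.4, 0, 0, 0, 0, 1], [0.6, -0.3, 0, 0, 0, 0, 1], [0.7, -0.2, 0, 0, 0, 0, 1], [0.7, -0.1, 0, 0, 0, 0, 1], [0.8, 0.0, 0, 0, 0, 0, 1], [0.7, 0.1, 0, 0, 0, 0, 1], [0.7, 0.2, 0, 0, 0, 0, 1], [0.6, 0.3, 0, 0, 0, 0, 1], [0.7, 0.4, 0, 0, 0, 0, 1], [0.5, 0.5, 0, 0, 0, 0, 1], [0.5, 0.5, 0, 0, 0, 0, 1], [0.4, 0.6, 0, 0, 0, 0, 1], [0.3, 0.7, 0, 0, 0, 0, 1], [0.2, 0.6, 0, 0, 0, 0, 1], [0.2, 0.8, 0, 0, 0, 0, 1], [0.0, 0.7, 0, 0, 0, 0, 1], [-0.1, 0.7, 0, 0, 0, 0, 1], [-0.2, 0.7, 0, 0, 0, 0, 1], [-0.2, 0.7, 0, 0, 0, 0, 1], [-0.4, 0.6, 0, 0, 0, 0, 1]]
```

Request:
{"op": "play_rows", "data": {"steps": [[0, -0.8, 0.05, 0, 0, 0, 1], [0.2, -0.7, 0, 0, 0, 0, 1], [0.3, -0.6, 0, 0, 0, 0, 1]]}}

```text
time: 17.4
tcp_pos: [0.4142, -0.2631, 0.1494]
tcp_rot: [-0.001, 0.999, -0.049, -0.007]
force: [1.3, 8.0, 7.1]
opening: 0.0177
grip_force: 40.1
```

```bash
python3 chk.py 11
```

```text
17.4 [ 0.41420428 -0.26308377  0.14941567] [1.27226907 7.96391408 7.11858181]
scene pot [ 0.4574069  -0.24598395] 0.08034408537992373 404
 handle 12.704661574010178
top pot [ 0.45799534 -0.24762486] 0.08040899460850065 312
 handle 13.211077902410317
 handle 9.061439404317829
```

The pot is being dragged, so something is jammed. I'll stop and find the items numerically.

```bash
cat > items.py <<'E'
from h import *
import sys
def items(tag,c,show=True):
    im,D,m=load(tag);C=cloud(D,m);c=np.array(c)
    d=np.hypot(C[...,0]-c[0],C[...,1]-c[1]);f=im.astype(int)
    ins=(D>0)&(d<.073)&(C[...,2]<.05)
    out=[]
    dark=ins&(f.max(2)<105)&(C[...,2]<.035)
    stone=ins&(C[...,2]>.022)&(C[...,2]<.035)
    tall=ins&(C[...,2]>.016)&(C[...,2]<.035)
    for k,M,a0,a1 in(("hole",dark,6,80),("top>22",stone,15,400),("tall",tall,20,900)):
        n,l,st,ce=cv2.connectedComponentsWithStats(M.astype(np.uint8))
        for i in range(1,n):
            if a0<=st[i][4]<=a1:
                p=np.median(C[l==i],0);col=f[l==i].mean(0).astype(int)
                q=(p[:2]-c)*1000;print(tag,k,st[i][4],"rel",np.round(q),"z",round(p[2]*1000),"r",round(np.hypot(*q)),"a",round(np.degrees(np.arctan2(q[1],q[0]))),"col",col)
if __name__=="__main__": items(sys.argv[1],[float(sys.argv[2]),float(sys.argv[3])])
E
python3 items.py scene11 .458 -.2465; python3 items.py top11 .458 -.2465;
```

```text
scene11 hole 7 rel [44. -4.] z 17 r 44 a -5 col [95 97 98]
scene11 hole 16 rel [-48. -32.] z 21 r 58 a -147 col [85 89 95]
scene11 hole 16 rel [-31. -50.] z 21 r 59 a -121 col [81 85 91]
scene11 top>22 27 rel [46. -2.] z 25 r 46 a -3 col [147 149 145]
scene11 top>22 133 rel [  3. -16.] z 26 r 17 a -80 col [163 165 162]
scene11 top>22 113 rel [ 17. -62.] z 25 r 64 a -74 col [157 159 155]
scene11 top>22 34 rel [-50. -20.] z 28 r 54 a -158 col [126 130 135]
scene11 tall 39 rel [46. -2.] z 25 r 46 a -2 col [136 137 134]
scene11 tall 22 rel [-15.  24.] z 19 r 29 a 122 col [187 193 197]
scene11 tall 169 rel [  1. -18.] z 25 r 18 a -87 col [156 158 155]
scene11 tall 339 rel [ -1. -59.] z 21 r 59 a -91 col [151 155 157]
scene11 tall 120 rel [-49. -26.] z 21 r 55 a -152 col [123 127 132]
top11 hole 8 rel [52.  9.] z 20 r 53 a 9 col [92 93 87]
top11 hole 6 rel [ 50. -19.] z 22 r 53 a -21 col [93 93 88]
top11 hole 16 rel [48. 29.] z 21 r 56 a 31 col [84 90 98]
top11 hole 16 rel [ 41. -37.] z 20 r 55 a -42 col [89 89 83]
top11 hole 18 rel [ 20. -51.] z 20 r 55 a -68 col [88 88 82]
top11 top>22 325 rel [ 49. -37.] z 26 r 61 a -37 col [150 150 139]
top11 top>22 69 rel [  8. -19.] z 26 r 21 a -69 col [148 149 139]
top11 tall 379 rel [ 47. -38.] z 26 r 60 a -39 col [145 146 136]
top11 tall 96 rel [46. 29.] z 20 r 55 a 32 col [180 186 188]
top11 tall 74 rel [  8. -18.] z 26 r 20 a -68 col [147 147 137]
```

Request:
{"op": "play_rows", "data": {"steps": [[0.3, 0.5, 0, 0, 0, 0, 1], [0.8, 0.2, 0, 0, 0, 0, 1], [0.8, -0.2, 0, 0, 0, 0, 1], [0.4, -0.4, 0, 0, 0, 0, 1], [0, 0, 0, 0, 0, 0, 1]]}}

```text
time: 18.0
tcp_pos: [0.437, -0.2655, 0.1496]
tcp_rot: [0.002, 0.999, -0.049, -0.007]
force: [-0.1, -1.0, 2.3]
opening: 0.0181
grip_force: 40.0
```

```bash
python3 chk.py 12; python3 items.py scene12 .458 -.2465; python3 items.py top12 .458 -.2465;
```

```text
18.0 [ 0.43702354 -0.26545929  0.14957212] [-0.12291748 -1.03229137  2.31921407]
scene pot [ 0.45673867 -0.24701363] 0.0802370635274366 386
 handle -2.3291622468751148
 handle 13.445493509804198
top pot [ 0.45816282 -0.24755355] 0.08024371064195358 320
 handle 13.061001523328919
 handle 13.043705195969816
scene12 hole 29 rel [-5. 19.] z 20 r 20 a 104 col [80 84 89]
scene12 hole 14 rel [ -7. -61.] z 20 r 61 a -97 col [84 89 95]
scene12 hole 22 rel [-29. -53.] z 20 r 60 a -119 col [81 85 90]
scene12 hole 18 rel [-48. -34.] z 20 r 59 a -144 col [82 87 92]
scene12 top>22 351 rel [ 37. -46.] z 25 r 58 a -51 col [154 156 152]
scene12 top>22 103 rel [  5. -20.] z 26 r 20 a -77 col [155 157 153]
scene12 top>22 33 rel [-27. -25.] z 28 r 37 a -138 col [124 128 133]
scene12 tall 641 rel [ 23. -52.] z 24 r 57 a -66 col [143 146 145]
scene12 tall 144 rel [-7. 18.] z 20 r 19 a 112 col [135 140 145]
scene12 tall 121 rel [  4. -21.] z 25 r 21 a -79 col [151 153 149]
scene12 tall 48 rel [-27. -25.] z 25 r 37 a -137 col [125 129 134]
scene12 tall 74 rel [-47. -33.] z 20 r 58 a -145 col [118 123 127]
top12 hole 10 rel [52.  8.] z 20 r 52 a 9 col [90 92 86]
top12 hole 9 rel [ 50. -19.] z 23 r 53 a -21 col [93 94 88]
top12 hole 16 rel [48. 29.] z 20 r 55 a 31 col [74 79 85]
top12 hole 26 rel [ 34. -41.] z 19 r 53 a -51 col [84 85 80]
top12 top>22 250 rel [ 52. -26.] z 27 r 58 a -27 col [146 147 136]
top12 tall 278 rel [ 51. -26.] z 26 r 58 a -27 col [141 142 132]
top12 tall 94 rel [46. 29.] z 20 r 55 a 32 col [169 176 177]
```

Clear picture from the numbers: three nuts at -144°, -119° and -97°, and four stones running from -74° to about 0° along the wall. The inner nut and stone are still in place. I'll go right out to r≈57 behind the train for a purely tangential push.

Request:
{"op": "play_rows", "data": {"steps": [[-0.6, 0.6, 0, 0, 0, 0, 1], [-0.6, 0.5, 0, 0, 0, 0, 1], [-0.7, 0.3, 0, 0, 0, 0, 1], [-0.7, 0.1, 0, 0, 0, 0, 1], [-0.6, 0, 0, 0, 0, 0, 1], [-0.3, -0.3, 0, 0, 0, 0, 1], [0, -0.4, 0, 0, 0, 0, 1], [0, 0, 0, 0, 0, 0, 1]]}}

```text
time: 18.9
tcp_pos: [0.4026, -0.2577, 0.1497]
tcp_rot: [0.002, 0.999, -0.05, -0.006]
force: [0.6, -0.2, -1.1]
opening: 0.0177
grip_force: 40.0
```

```bash
python3 chk.py 13; python3 path.py -54.5 -9 6 194:56 264:56
```

```text
18.9 [ 0.40260645 -0.25774657  0.14974565] [ 0.60313742 -0.21606731 -1.07339903]
scene pot [ 0.45689122 -0.24693404] 0.08035761837735886 346
 handle 4.955963009570833
 handle 13.48448071897995
top pot [ 0.45795851 -0.24763004] 0.08033404923085637 331
 handle 13.218185859684276
 handle 3.82170741929931
12
[[0.0, -0.5, 0, 0, 0, 0, 1], [0.1, -0.5, 0, 0, 0, 0, 1], [0.3, -0.6, 0, 0, 0, 0, 1], [0.3, -0.5, 0, 0, 0, 0, 1], [0.3, -0.4, 0, 0, 0, 0, 1], [0.4, -0.5, 0, 0, 0, 0, 1], [0.4, -0.4, 0, 0, 0, 0, 1], [0.5, -0.3, 0, 0, 0, 0, 1], [0.5, -0.3, 0, 0, 0, 0, 1], [0.5, -0.3, 0, 0, 0, 0, 1], [0.6, -0.2, 0, 0, 0, 0, 1], [0.5, -0.1, 0, 0, 0, 0, 1]]
```

Request:
{"op": "play_rows", "data": {"steps": [[0, -0.1, -0.1, 0, 0, 0, 1], [0.1, -0.5, 0, 0, 0, 0, 1], [0.2, -0.5, 0, 0, 0, 0, 1], [0.3, -0.5, 0, 0, 0, 0, 1]]}}

```text
time: 19.4
tcp_pos: [0.4094, -0.2698, 0.1494]
tcp_rot: [-0.0, 0.999, -0.048, -0.007]
force: [-3.0, 7.5, 13.5]
opening: 0.0178
grip_force: 40.1
```

```bash
python3 chk.py 14
```

```text
19.4 [ 0.40943278 -0.26981747  0.14936558] [-2.9549927   7.50792896 13.47124023]
scene pot [ 0.45658275 -0.24702145] 0.08028355706033366 344
 handle 13.444402007543426
top pot [ 0.45789736 -0.24771499] 0.08038191357118171 329
 handle 13.216447959013555
 handle 9.588690718831446
```

Request:
{"op": "play_rows", "data": {"steps": [[0.3, -0.4, 0.06, 0, 0, 0, 1], [0.3, -0.4, 0, 0, 0, 0, 1], [0.4, -0.4, 0, 0, 0, 0, 1]]}}

```text
time: 19.8
tcp_pos: [0.4188, -0.2826, 0.1495]
tcp_rot: [0.0, 0.999, -0.049, -0.007]
force: [-2.8, 9.2, 10.7]
opening: 0.0178
grip_force: 40.1
```

```bash
python3 chk.py 15;  python3 items.py scene15 .4573 -.2473|grep -v tall; python3 items.py top15 .4573 -.2473|grep -v tall
```

```text
19.8 [ 0.41883575 -0.28262762  0.14946115] [-2.80213999  9.22975177 10.6864421 ]
scene pot [ 0.45668363 -0.24687937] 0.0801542065288781 336
 handle 13.53620385952595
top pot [ 0.45793521 -0.24779225] 0.08033344470276906 332
 handle 13.375590471256512
 handle 12.95051248494201
scene15 hole 18 rel [-30. -52.] z 21 r 60 a -120 col [82 86 91]
scene15 top>22 56 rel [ 53. -29.] z 26 r 60 a -29 col [154 155 151]
scene15 top>22 84 rel [  4. -20.] z 26 r 21 a -79 col [156 157 153]
scene15 top>22 35 rel [-48. -38.] z 28 r 61 a -142 col [121 125 130]
top15 hole 8 rel [ 52. -15.] z 20 r 55 a -16 col [95 95 89]
top15 hole 8 rel [53. 32.] z 23 r 62 a 32 col [95 96 89]
top15 hole 17 rel [ 42. -35.] z 21 r 54 a -40 col [90 90 84]
top15 hole 14 rel [42. 45.] z 20 r 61 a 47 col [84 90 98]
top15 hole 22 rel [ 23. -59.] z 21 r 64 a -69 col [75 79 85]
top15 hole 19 rel [-4. 19.] z 21 r 20 a 100 col [76 81 87]
top15 top>22 319 rel [ 55. -15.] z 26 r 57 a -16 col [157 157 146]
```

The pot holds still and the train advances. Continuing.

Request:
{"op": "play_rows", "data": {"steps": [[0.4, -0.4, 0.04, 0, 0, 0, 1], [0.4, -0.4, 0, 0, 0, 0, 1], [0.5, -0.3, 0, 0, 0, 0, 1], [0.5, -0.3, 0, 0, 0, 0, 1]]}}

```text
time: 20.3
tcp_pos: [0.4357, -0.2972, 0.1495]
tcp_rot: [0.001, 0.999, -0.049, -0.008]
force: [-4.6, 3.1, 7.0]
opening: 0.0178
grip_force: 40.0
```

```bash
python3 chk.py 16;  python3 items.py scene16 .4573 -.2473|grep -v tall; python3 items.py top16 .4573 -.2473|grep -v tall
```

```text
20.3 [ 0.43574733 -0.29720144  0.14951126] [-4.62703927  3.1484447   7.04860947]
scene pot [ 0.45685678 -0.2483031 ] 0.08018180128656835 410
 handle 14.90701127339923
top pot [ 0.45857078 -0.24868908] 0.08011187346367539 338
 handle 14.492233646185419
 handle 14.684820441085652
scene16 hole 29 rel [-5. 18.] z 21 r 18 a 105 col [81 86 91]
scene16 hole 37 rel [ -9. -62.] z 21 r 63 a -98 col [77 81 87]
scene16 hole 6 rel [-54.  47.] z -67 r 72 a 139 col [71 73 75]
scene16 top>22 119 rel [39. 38.] z 26 r 54 a 44 col [171 173 169]
scene16 top>22 77 rel [  1. -15.] z 25 r 15 a -87 col [134 136 134]
scene16 top>22 35 rel [-36. -53.] z 28 r 64 a -124 col [120 124 129]
top16 hole 6 rel [59.  9.] z 21 r 60 a 8 col [93 94 88]
top16 hole 11 rel [ 55. -15.] z 20 r 57 a -16 col [89 89 84]
top16 hole 20 rel [ 45. -46.] z 20 r 65 a -46 col [76 80 87]
top16 hole 15 rel [21. 58.] z 21 r 62 a 70 col [86 90 99]
top16 hole 22 rel [  2. -10.] z 23 r 10 a -81 col [84 84 78]
top16 hole 32 rel [-3. 16.] z 21 r 17 a 102 col [61 65 68]
top16 top>22 149 rel [ 61. -15.] z 26 r 63 a -14 col [158 159 148]
top16 top>22 158 rel [49. 32.] z 26 r 59 a 34 col [166 167 155]
top16 top>22 31 rel [  6. -12.] z 26 r 13 a -62 col [117 117 108]
```

Mixed already: three nuts are on the stones' side, and two stones at +20…44° are on the nuts' side. Now I finish the turns at r≈38, which leaves the wall ring alone.

```bash
python3 path.py -21 -48 12 234:44 246:38 630:38
```

```text
34
[[-0.5, 1.2, 0, 0, 0, 0, 1], [1.1, 0.1, 0, 0, 0, 0, 1], [0.7, -0.2, 0, 0, 0, 0, 1], [0.8, -0.1, 0, 0, 0, 0, 1], [0.8, 0.1, 0, 0, 0, 0, 1], [0.7, 0.2, 0, 0, 0, 0, 1], [0.7, 0.4, 0, 0, 0, 0, 1], [0.6, 0.6, 0, 0, 0, 0, 1], [0.5, 0.6, 0, 0, 0, 0, 1], [0.3, 0.7, 0, 0, 0, 0, 1], [0.2, 0.8, 0, 0, 0, 0, 1], [0.0, 0.8, 0, 0, 0, 0, 1], [-0.2, 0.8, 0, 0, 0, 0, 1], [-0.3, 0.7, 0, 0, 0, 0, 1], [-0.5, 0.6, 0, 0, 0, 0, 1], [-0.6, 0.6, 0, 0, 0, 0, 1], [-0.7, 0.4, 0, 0, 0, 0, 1], [-0.7, 0.2, 0, 0, 0, 0, 1], [-0.8, 0.1, 0, 0, 0, 0, 1], [-0.8, -0.1, 0, 0, 0, 0, 1], [-0.7, -0.2, 0, 0, 0, 0, 1], [-0.7, -0.4, 0, 0, 0, 0, 1], [-0.6, -0.6, 0, 0, 0, 0, 1], [-0.5, -0.6, 0, 0, 0, 0, 1], [-0.3, -0.7, 0, 0, 0, 0, 1], [-0.2, -0.8, 0, 0, 0, 0, 1], [0.0, -0.8, 0, 0, 0, 0, 1], [0.2, -0.8, 0, 0, 0, 0, 1], [0.3, -0.7, 0, 0, 0, 0, 1], [0.5, -0.6, 0, 0, 0, 0, 1], [0.6, -0.6, 0, 0, 0, 0, 1], [0.7, -0.4, 0, 0, 0, 0, 1], [0.7, -0.2, 0, 0, 0, 0, 1], [0.8, -0.1, 0, 0, 0, 0, 1]]
```

Request:
{"op": "play_rows", "data": {"steps": [[-0.2, 0.6, 0, 0, 0, 0, 1], [0, 0.6, 0, 0, 0, 0, 1], [0.8, 0.1, 0, 0, 0, 0, 1], [0.7, -0.2, 0, 0, 0, 0, 1], [0.8, -0.1, 0, 0, 0, 0, 1], [0.8, 0.1, 0, 0, 0, 0, 1], [0.7, 0.2, 0, 0, 0, 0, 1]]}}

```text
time: 21.1
tcp_pos: [0.474, -0.286, 0.1498]
tcp_rot: [0.002, 0.999, -0.049, -0.006]
force: [-1.2, -0.6, 0.2]
opening: 0.0178
grip_force: 40.0
```

```bash
python3 chk.py 17
```

```text
21.1 [ 0.47397301 -0.28596922  0.14979532] [-1.1794335  -0.58416255  0.23731504]
scene pot [ 0.45704378 -0.24823085] 0.080256341385376 502
 handle 28.082274289492517
 handle 14.961514355104267
top pot [ 0.45862824 -0.24846278] 0.08001011474772621 269
 handle 14.36410721962083
 handle 14.891907141794533
```

Request:
{"op": "play_rows", "data": {"steps": [[0.7, 0.5, -0.04, 0, 0, 0, 1], [0.5, 0.7, 0, 0, 0, 0, 1], [0.5, 0.6, 0, 0, 0, 0, 1], [0.3, 0.7, 0, 0, 0, 0, 1], [0.1, 0.8, 0, 0, 0, 0, 1], [0, 0.8, 0, 0, 0, 0, 1], [-0.2, 0.8, 0, 0, 0, 0, 1], [-0.3, 0.7, 0, 0, 0, 0, 1], [-0.5, 0.6, 0, 0, 0, 0, 1], [-0.6, 0.6, 0, 0, 0, 0, 1]]}}

```text
time: 22.2
tcp_pos: [0.478, -0.2171, 0.1497]
tcp_rot: [0.002, 0.999, -0.049, -0.006]
force: [2.7, -0.9, 3.9]
opening: 0.0179
grip_force: 40.0
```

```bash
python3 chk.py 18;  python3 items.py scene18 .4577 -.2485|grep -v tall; python3 items.py top18 .4577 -.2485|grep -v tall
```

```text
22.2 [ 0.47802022 -0.21711041  0.14968504] [ 2.70938555 -0.86508277  3.92701626]
scene pot [ 0.45693745 -0.2482312 ] 0.08021585252249734 549
 handle 17.375597402270326
 handle 14.983081921366416
top pot [ 0.45836096 -0.24794504] 0.07965391315370757 139
 handle 13.875659191530666
 handle 15.010348055323812
scene18 hole 20 rel [19. 60.] z 20 r 62 a 73 col [85 88 95]
scene18 hole 25 rel [-5. 19.] z 20 r 20 a 104 col [85 88 95]
scene18 hole 33 rel [ 21. -57.] z 20 r 61 a -70 col [78 82 87]
scene18 hole 18 rel [ -5. -59.] z 20 r 59 a -95 col [81 86 91]
scene18 top>22 400 rel [57.  5.] z 26 r 57 a 5 col [155 156 152]
scene18 top>22 32 rel [10. 26.] z 28 r 28 a 70 col [125 128 133]
scene18 top>22 139 rel [  3. -15.] z 26 r 16 a -79 col [125 127 124]
```

Request:
{"op": "play_rows", "data": {"steps": [[-0.6, 0.4, 0, 0, 0, 0, 1], [-0.7, 0.2, 0, 0, 0, 0, 1], [-0.8, 0.1, 0, 0, 0, 0, 1], [-0.8, -0.1, 0, 0, 0, 0, 1], [-0.7, -0.2, 0, 0, 0, 0, 1], [-0.7, -0.4, 0, 0, 0, 0, 1], [-0.6, -0.6, 0, 0, 0, 0, 1], [-0.5, -0.6, 0, 0, 0, 0, 1], [-0.3, -0.7, 0, 0, 0, 0, 1], [-0.2, -0.8, 0, 0, 0, 0, 1], [0, -0.8, 0, 0, 0, 0, 1], [0.2, -0.8, 0, 0, 0, 0, 1], [0.3, -0.7, 0, 0, 0, 0, 1], [0, 0, 0, 0, 0, 0, 1]]}}

```text
time: 23.7
tcp_pos: [0.4219, -0.2682, 0.1494]
tcp_rot: [0.001, 0.999, -0.05, -0.008]
force: [-1.8, -1.3, 9.3]
opening: 0.0177
grip_force: 40.0
```

```bash
python3 chk.py 19
```

```text
23.7 [ 0.42193319 -0.26822192  0.14944439] [-1.80334634 -1.33444481  9.3459114 ]
scene pot [ 0.45690988 -0.24834438] 0.08028186390171069 363
 handle -3.594875501931072
 handle 14.758186335551999
top pot [ 0.45846857 -0.24886425] 0.08020387866334795 312
 handle 14.657809002914542
 handle 13.346842603338473
```

Over 2.4 turns done and the pot is stable. Lifting out and heading to the cup, then inspecting the pot and the stick.

Request:
{"op": "play_rows", "data": {"steps": [[0, 0, 1, 0, 0, 0, 1], [0, 0, 2, 0, 0, 0, 1], [0, 0, 4, 0, 0, 0, 1], [0, 0, 4, 0, 0, 0, 1], [0, 0, 3, 0, 0, 0, 1], [0, 0, 1, 0, 0, 0, 1], [0.4, 3, 0, 0, 0, 0, 1], [0.6, 4, 0, 0, 0, 0, 1], [0.8, 4, 0, 0, 0, 0, 1], [0.8, 4, 0, 0, 0, 0, 1], [0.8, 4, 0, 0, 0, 0, 1], [0.8, 4, 0, 0, 0, 0, 1], [0.6, 4, 0, 0, 0, 0, 1], [0.4, 4, 0, 0, 0, 0, 1], [0.2, 3, 0, 0, 0, 0, 1], [0, 2, 0, 0, 0, 0, 1], [0, 0, 0, 0, 0, 0, 1], [0, 0, 0, 0, 0, 0, 1], [0, 0, 0, 0, 0, 0, 1]]}}

```text
time: 25.7
tcp_pos: [0.4775, 0.0904, 0.2986]
tcp_rot: [0.002, 0.999, -0.05, -0.007]
force: [0.2, -1.1, -1.0]
opening: 0.0173
grip_force: 40.0
```

```bash
python3 chk.py 20; python3 items.py top20 .4577 -.2485|grep -v tall; python3 items.py scene20 .4577 -.2485|grep -v tall; python3 foot.py; python3 - <<'E'
from h import *
im,D,m=load("top20")
cv2.imwrite("pics/p20.png",cv2.resize(im[205:310,310:405],(543,600),interpolation=cv2.INTER_CUBIC)[:,:,::-1])
E
```

```text
25.7 [0.47749695 0.09039313 0.29861616] [ 0.22779221 -1.05789161 -1.01530791]
scene pot [ 0.45709218 -0.24808363] 0.0801956853866934 587
 handle 14.375081106148956
 handle 14.997464531737718
top pot [ 0.45861053 -0.2487763 ] 0.08016002261044275 420
 handle 14.558268553590727
 handle 14.623589784392994
top20 hole 7 rel [ 54. -13.] z 21 r 56 a -14 col [90 90 84]
top20 hole 16 rel [ 46. -45.] z 21 r 64 a -44 col [82 86 94]
top20 hole 19 rel [ 23. -59.] z 21 r 63 a -69 col [82 87 94]
top20 hole 16 rel [18. 59.] z 21 r 62 a 73 col [84 88 96]
top20 hole 9 rel [ 6. -5.] z 18 r 8 a -41 col [89 90 84]
top20 hole 17 rel [ -5. -62.] z 21 r 63 a -94 col [81 85 92]
top20 hole 17 rel [-8. 14.] z 21 r 16 a 121 col [83 88 96]
top20 top>22 316 rel [57. 15.] z 26 r 59 a 15 col [161 161 150]
top20 top>22 90 rel [  6. -15.] z 26 r 16 a -69 col [165 166 155]
scene20 top>22 141 rel [  3. -15.] z 26 r 16 a -80 col [168 171 168]
[0.47786443 0.09057621 0.2990353 ] [-0.18540933  0.262428   -0.66292332] 0.017557101391431476
scene 668 0.060008417057388797
0.16 44 [0.47389727 0.09207627 0.16393977]
0.18 91 [0.47363214 0.0926343  0.18070228]
0.2 67 [0.47343463 0.09362376 0.20000694]
0.22 70 [0.47255192 0.09351596 0.2200122 ]
0.24 77 [0.4716028  0.09387878 0.23999447]
0.26 81 [0.47087873 0.09383977 0.26033076]
top 49 0.061331255827233644
0.16 7 [0.47457042 0.08984307 0.16597687]
0.18 7 [0.47437725 0.08943356 0.17875519]
```

View pics/p20.png

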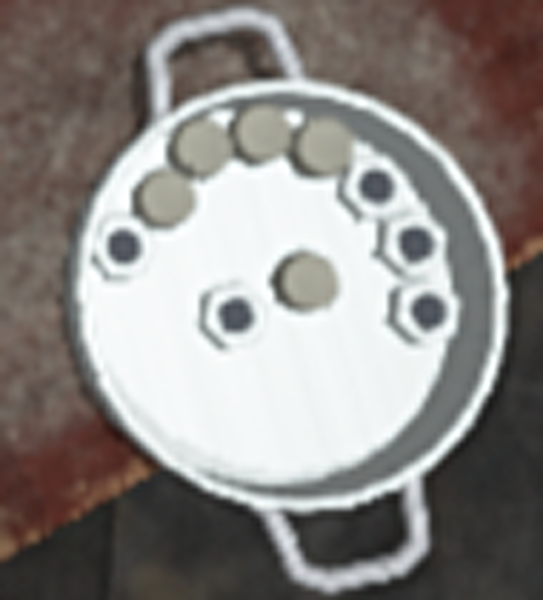

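The last view shows the nuts at crop right (375,187), (412,243) and (430,310), and at left (123,247). Stones are at (165,195) and (200,145) on the left and (320,145) on the right, with the handle line from (225,60) to (345,540). So it is well mixed and nothing is spilled. Foot at (0.474, 0.091) is over the cup, so I lower it.

Request:
{"op": "play_rows", "data": {"steps": [[0.3, 0, -3, 0, 0, 0, 1], [0.3, 0, -4, 0, 0, 0, 1], [0, 0, -3, 0, 0, 0, 1], [0, 0, -2, 0, 0, 0, 1], [0, 0, -1.5, 0, 0, 0, 1], [0, 0, -0.8, 0, 0, 0, 1], [0, 0, 0, 0, 0, 0, 1]]}}

```text
time: 26.6
tcp_pos: [0.4837, 0.092, 0.156]
tcp_rot: [0.002, 0.999, -0.049, -0.007]
force: [-0.7, 0.7, -1.5]
opening: 0.018
grip_force: 40.0
```

Request:
{"op": "play_rows", "data": {"steps": [[-0.9, 0, 0, 0, -4, 0, 1], [-1, 0, -0.1, 0, -4, 0, 1], [-1, 0, -0.2, 0, -4, 0, 1], [0, 0, -0.3, 0, 0, 0, 1], [0, 0, 0, 0, 0, 0, 1]]}}

```text
time: 27.1
tcp_pos: [0.4556, 0.092, 0.1515]
tcp_rot: [-0.003, 0.994, -0.049, 0.099]
force: [0.7, -0.1, -0.7]
opening: 0.0173
grip_force: 40.0
```

```bash
python3 -c "
from h import *
o=r.get_obs();print(o['tcp_pos'],o['force'],o['q'],o['tcp_rot'])"
```

```text
[0.4555524  0.09196085 0.15145475] [ 0.73820732 -0.05617518 -0.68659392] [ 0.53817031  0.23260917 -0.9210664   2.21764     0.43959578  0.63922234
 -2.35812758] [-0.00270248  0.99388212 -0.04890965  0.09898924]
```

Request:
{"op": "play_rows", "data": {"steps": [[0.1, 0, -0.3, 0, 0, 0, 1], [0, 0, -0.2, 0, 0, 0, 1], [0, 0, 0, 0, 0, 0, 1]]}}

```text
time: 27.4
tcp_pos: [0.4582, 0.0928, 0.1466]
tcp_rot: [-0.004, 0.994, -0.049, 0.099]
force: [-2.6, -1.8, 10.7]
opening: 0.0176
grip_force: 40.0
```

Request:
{"op": "play_rows", "data": {"steps": [[0, 0, 0, 0, 0, 0, 3], [0, 0, 0, 0, 0, 0, 6], [0, 0, 0, 0, 0, 0, 6], [0, 0, 0, 0, 0, 0, 6], [0, 0, 0, 0, 0, 0, 6], [0, 0, 0, 0, 0, 0, 6]], "grip_force": 5}}

```text
time: 28.0
tcp_pos: [0.456, 0.0923, 0.1454]
tcp_rot: [-0.003, 0.994, -0.049, 0.098]
force: [0.0, -0.9, -0.1]
opening: 0.058
grip_force: 0.0
```

```bash
cat > fin.py <<'E'
from h import *
o=r.get_obs();print(o["time"],o["tcp_pos"],o["force"])
for n in("scene","top"):
    im,D,m=grab(n,n+"30");C=cloud(D,m)
    d=np.hypot(C[...,0]-.44,C[...,1]-.09);s=(D>0)&(d<.075)&(C[...,2]>.09)&(C[...,2]<.195)
    for z in np.arange(.1,.2,.02):
        q=C[s&(abs(C[...,2]-z)<.01)]
        if len(q)>3:print(n,round(z,2),len(q),q.mean(0),q[:,:2].std(0))
E
python3 fin.py
```

```text
28.0 [0.45595561 0.09229957 0.14541583] [ 0.0378943  -0.88646672 -0.08832468]
scene 0.1 51 [0.44257668 0.08778058 0.10001962] [0.00512703 0.00173371]
scene 0.12 60 [0.42981918 0.08495322 0.12215148] [0.00565632 0.00156225]
scene 0.14 84 [0.42287396 0.08494626 0.14064083] [0.00714279 0.00470478]
scene 0.16 136 [0.42423712 0.07264077 0.16043843] [0.01626561 0.0185169 ]
scene 0.18 170 [0.41440835 0.09685985 0.18131981] [0.02010583 0.01507199]
top 0.1 11 [0.44590745 0.08648019 0.10374624] [0.00201387 0.00135536]
top 0.12 9 [0.4383599  0.08326083 0.12334584] [0.00360444 0.00137366]
top 0.14 9 [0.43271022 0.08262811 0.13604949] [0.00291638 0.00080402]
top 0.16 5 [0.46486943 0.12438685 0.16324927] [0.00078031 0.00472374]
```

Request:
{"op": "play_rows", "data": {"steps": [[0, 0, 2, 0, 0, 0, 6], [0, 0, 3, 0, 0, 0, 6], [0, 0, 4, 0, 0, 0, 6], [0, 0, 4, 0, 0, 0, 6], [0, 0, 3, 0, 4, 0, 6], [2, -4, 0, 0, 4, 0, 6], [2, -4, 0, 0, 0, 0, 6], [2, -4, 0, 0, 0, 0, 6], [0, 0, 0, 0, 0, 0, 6], [0, 0, 0, 0, 0, 0, 6]]}}

```text
time: 29.1
tcp_pos: [0.5159, -0.0285, 0.3049]
tcp_rot: [-0.001, 0.998, -0.05, 0.028]
force: [-0.6, 0.4, -0.6]
opening: 0.0601
grip_force: 0.0
```

```bash
python3 fin.py; python3 chk.py 31; python3 - <<'E'
from h import *
im,D,m=load("top31");C=cloud(D,m)
d=np.hypot(C[...,0]-.7275,C[...,1]-.041);print("jar",circ(C[(d<.05)&(C[...,2]>.088)&(C[...,2]<.1)]))
for t in("top0","top31"):
    im,D,m=load(t);C=cloud(D,m);c=np.array([.719,-.049]);d=np.hypot(*(C[...,:2]-c).transpose(2,0,1));s=(d<.06)&(C[...,2]>.018)&(C[...,2]<.03);print(t,"tape",C[s].mean(0),s.sum())
E
```

```text
29.1 [ 0.51593332 -0.02854175  0.30490295] [-0.59863199  0.43298201 -0.62509375]
scene 0.1 49 [0.44251653 0.08748653 0.09987079] [0.00522392 0.00154121]
scene 0.12 62 [0.43070213 0.08516349 0.12145086] [0.00591633 0.00212578]
scene 0.14 85 [0.42301881 0.08540305 0.13995822] [0.00686634 0.00246525]
scene 0.16 92 [0.41329366 0.08582006 0.16029922] [0.00693932 0.00270831]
scene 0.18 134 [0.40446913 0.08939765 0.18101675] [0.00573008 0.00500772]
29.2 [ 0.51549784 -0.02631659  0.30538409] [-0.64952404  0.0421695   0.13312857]
scene pot [ 0.45702055 -0.24816818] 0.08020535031157792 597
 handle 14.155208798243669
 handle 14.880251923751393
top pot [ 0.45867751 -0.2491125 ] 0.07994717467783037 254
 handle 10.375983443217427
 handle 14.314429057419627
jar (array([0.76920273, 0.06261998]), np.float64(0.009722292006116396))
top0 tape [ 0.72002905 -0.04870704  0.02308992] 488
top31 tape [nan nan nan] 0<stdin>:5: RuntimeWarning: Mean of empty slice.
  ret = um.true_divide(
```

```bash
python3 - <<'E'
from h import *
for t in("scene0","scene31"):
    im,D,m=load(t);C=cloud(D,m)
    for n,c,a,z in(("tape",(.72,-.049),.06,(.018,.03)),("jar",(.727,.041),.05,(.085,.1))):
        d=np.hypot(C[...,0]-c[0],C[...,1]-c[1]);s=(d<a)&(C[...,2]>z[0])&(C[...,2]<z[1]);print(t,n,C[s].mean(0),s.sum())
print(r.hand_in())
E
```

```text
scene0 tape [ 0.72124513 -0.04793572  0.02246083] 487
scene0 jar [0.72781308 0.04084096 0.09311346] 536
scene31 tape [ 0.7207131  -0.04803709  0.02254142] 483
scene31 jar [0.72712358 0.04080284 0.09288464] 546
the job is handed in; nothing more can be done
None
```

Handed in: about 2.4 anticlockwise turns at roughly 36–57 mm radius (one short inward back-off), nuts and stones mixed across the handle line, nothing spilled, stick back in the brown tumbler foot down, jar and tape unmoved; but the pot slid about 13 mm and turned about 13°, and foot pressure was mostly 3–10 N with brief peaks near 21 N.

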